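Hold an interface module on the sprung contacts of a test adapter

ROBOT

A 6-joint arm with a two-finger parallel gripper is mounted at the origin on a cart in front of the work surface, level with it; the furniture and walls round the work are solid. World frame = base frame: x ahead of the robot, y to its left, z up, the work surface at z = 0. Lengths are in m, angles in rad, forces in N, time in s.
With the tool pointing down it reaches from about 0.375 to 0.9 m from the base axis. Payload 3.1 kg.
Tool frame: the origin (TCP) lies at the very end of the fingers, on their centre line; the grasp point (between the pads) lies 19 mm behind it; x points along the fingers, z is the direction in which the jaws open and shut, and the axes are right-handed (so a half turn about x gives the same grasp; the last joint's range is limited). The gripper opens to 85 mm and grips with 20 to 120 N. Pads are 22 mm wide; open, the fingers measure 114 mm over their backs; the gripper's body (76 mm by 85 mm) begins 54 mm behind the grasp point. The pads swing forward as they close: fully open they stand 13 mm farther back than shut.
Start: joints at [0.95, 0.527, 1.433, -0, 1.181, -0.178], TCP at [0.268, 0.565, 0.203] pointing down, gripper open.
Joint ranges: [-3.08, 3.08], [-0.75, 2.2], [0.22, 2.44], [-1.43, 4.57], [0, 2.65], [-2.85, 2.85]. Speed limits (rad/s): [2.79, 2.79, 3.14, 3.14, 3.14, 3.14].

INTERFACE

Orientations are given as a unit quaternion [x, y, z, w].
In Python, from station import manip, viewer, job gives the robot as it stands.
- The arm moves only by the tool move_arm, never from a script. Its argument "deltas" is one flat list of numbers, 7 for each row, row after row: the finger opening in mm, from 0 to 85.4, then the shift along the tool's x, y, z in mm, then the turn, a rotation vector about the tool's x, y, z in degrees. In form: [jaw, tx, ty, tz, rx, ry, rz, jaw, tx, ty, tz, rx, ry, rz, ...]. A call has 1 to 10 rows; each row shifts and turns the commanded pose from where the row before left it, along the tool's axes as they then stand; what a row does not reach is not made up. A row lasts 1/10 s, in which the tool goes at most 50 mm and 8.59 degrees, less where a joint would pass 70% of its speed; a pose out of reach is approached as far as the arm can. A call is refused whole if a number of a shift passes 50 or a number of a turn 8.59, either way. A call with a gripper value outside its range is refused whole. The fingers move at their own pace and stop on an object; "force" is the grip in N (left out, the last holds). Time passes only in rows, so rows that do not move let the fingers close. It gives the time, the measured TCP pose, the force and the opening at its end, in the units of the state.
- manip.sense(): the state, without advancing time (a new reading comes with each control period).
- viewer.snapshot(name): name is "scene" or "top" or "wrist"; returns a dict with "image" (420x560x3 uint8, red, green, blue), "depth" (420x560 float32, m along the optical axis (not along the pixel's ray), 0 where there is no reading), "fovy" (degrees; the focal length in pixels is half the picture's height over the tangent of half this angle, whatever the lens; pixels are square), "cx", "cy" (the principal point, pixels), "R" (3x3) and "t" (3): a world point X has camera coordinates R X + t. Camera axes: x right, y down, z forward; pixel columns grow to the right and rows downward; lengths in m; the calibration is good to about 2 mm. A picture is of the moment at which its call begins.
- job.sign_off(): hands the job in, once; it reports no verdict.
The state is a dict: "t": time; "q": joint angles; "qd": joint speeds; "tau": joint torques, N m; "tcp_pos": TCP position; "tool_rot": TCP orientation; "force": force on the tool from outside, world axes, zero at the start; "ft_torque": the same for the moment, N m; "finger_gap": opening from 0.0 (shut) to 1.0 (fully open).
Only numpy, scipy, OpenCV 4.12 (cv2) and the standard library are available. Lean on these libraries where they do the work, as an engineer would, in place of code of your own. Each camera call takes 0.05 s, during which the arm holds its last target.

TASK

Take the interface module with the stub antenna out of its stand by its narrow edges, stand it tongue down between the jaws of the vise, push the sliding jaw closed against it and let go, so that you can take it again by its broad faces (the guides of the test adapter cover its edges). Then lower it into the adapter's guides and press it straight down on the sprung contact block until its shoulders are hard on the stops, firmly but without forcing it. Finish while still holding it pressed there for the test (the spring would lift it off), and leave the other modules and loose things on the bench where they are.

Things in the scene. Friction and masses are not known exactly. Their poses are not given: they have to be found in the camera images.
- module_antenna: Module to test, 0.08-0.17 kg, upright in any bay of the stand. Grey block 26 mm thick (x, across broad faces), 54 wide (y, across narrow edges), 70 tall (z up); black stub antenna 13 wide, 20 tall on top. Contact tongue below: 8 (x) by 30 (y), 8 long. Origin: centre of the block's underside = shoulder level; tongue to z -8, block to z +70. Half a turn about z makes no difference.
- module_dsub: Another module, stays in the stand: same block, a D-shaped serial socket on top (7 mm tall) instead of the antenna. Same origin and axes.
- module_jacks: Another module, stays in the stand: same block, two square network jacks on top (6 mm tall) instead of the antenna. Same origin and axes.
- stand: White module stand, fixed, 124 (x) by 82 mm (y). Three bays along its x at -35, 0, +35 mm; modules stand in them broad face to broad face, 9 mm apart, y along the stand's y, shoulders 12 mm above the bench, over 1 mm of play. Ribs between them reach 28 mm above the bench, sides by the narrow edges 21: lift a module straight up 40 mm to clear. Origin: centre of underside, on the bench.
- vise: Steel slide-jaw vise, fixed; y from -69 to +91 mm, x +-39. Bed top 20 mm above the bench; a slot 16 mm wide along y at x = 0, 15 mm deep, takes the tongue, the module's shoulders rest on the rails beside it. Fixed jaw at the -y end, its face at y = -37 mm. Both jaws are 46 mm wide (x), tops 42 mm above the bench. Origin on the bench, z up.
- vise_nest (a point): Point on the vise's bed (20 mm above the bench, at x 0, y -10 mm of the vise), axes as the vise's: where the module's origin is when it is closed between the jaws, its y along the vise's y. With the jaw as found it can be set down 2 to 6 mm from here towards the sliding jaw (+y); the jaw then pushes it along to the fixed jaw.
- jaw (a joint): Sliding jaw in m: 0 = widest (74 mm between jaws), grows as it moves along the vise's -y to the fixed jaw; 0.020 = both jaws touch the 54 mm wide module. Starts at 0 to 0.006. About 2.5 N of friction, no spring, stays where left; it does not grip, so the module lifts straight out.
- jaw_push (a point): Middle of the sliding jaw's knurled outer face, 31 mm above the bench; the face is 46 mm wide, 22 tall (from 1 mm over the bed) and looks to the vise's +y. Push here along the vise's -y. It lies 40 mm behind the jaw's gripping face. Axes as the vise's.
- adapter: Test adapter, fixed; base plate 110 (x) by 112 mm (y). Two upright black guides hold the module by its narrow edges, module y along adapter y, 1.5 mm play each side in x and y. Their lips cover 5 mm of the broad faces at each edge; 44 mm between lips is open front and back for fingers. Straight up to 96 mm above the bench, then flared 4 mm wider up to 108. Origin: on the bench, mid between guides.
- stops: Hard stops of the adapter: two rigid steel blocks under the module's shoulders at y -23 and +23 mm, tops 30 mm above the bench. Origin = the adapter's origin.
- adapter_seat (a point): Point at the level of the stops' tops (30 mm above the bench), mid between the guides, axes as the adapter's: the module's origin is here when its shoulders are on the stops. Behind the guides (x 30 to 52 mm) lies a box 28 mm high.
- contact_block (a joint): How far the sprung contact block between the stops is pressed down, m. At 0 its top is level with the stops' tops, so the tongue meets it 8 mm before the shoulders meet the stops; 0.008 = shoulders on the stops. Spring: 4.5 N at 0, 11.7 N at 0.008; it lifts the module off the stops when let go.
- esd_brush: Bystander, leave it: black brush 146 mm long, 9 mm high, beside the vise. Origin: centre of its underside.
- screwdriver_red: Bystander, leave it: screwdriver with a red handle, 172 mm long, 24 mm high, on the other side of the vise. Origin: centre of its underside.
- tweezers: Bystander, leave it: steel tweezers 124 mm long, 10 mm high, by the stand. Origin: centre of its underside.
- stapler: Bystander, leave it: blue stapler, 127 mm long, 47 mm high, behind the vise. Origin: centre of its underside.
- marker_black: Bystander, leave it: white marker with a black cap, 134 mm long, in front of the adapter. Origin: centre of its underside.
- usb_stick: Bystander, leave it: orange memory stick 53 mm long, 8 mm high. Origin: centre of its underside.
- serial_plug: Bystander, leave it: dark grey plug 52 mm long, 16 mm high. Origin: centre of its underside.

How it is judged:
By the outcome, as a careful person would: the job done as asked, in the order asked, and still so for the second after the job is handed in, while the arm keeps its last pose, push and grip.
It also fails if it takes over 64 s, if anything falls off the work surface, if the arm or the gripper's body presses on something with over 40 N, if the wrist force passes 120 N, or if a joint passes its speed limit or range.

## Working session

There is one attempt and no reset: what is moved stays moved. The work goes in short steps, Python scripts to look and compute and a tool call to move; the robot and the scene stay as the last step left them, time stands still between calls to the robot, and variables do not carry over. Pictures are saved under pics/ and viewed, and the job is handed in when it is done.

Besides the shell and the picture viewer there is one more tool, called as a command line: name --argument value ..., lists and objects as JSON in quotes. move_arm: Moves the arm, as the interface text tells. Its arguments: {"type":"object","properties":{"deltas":{"type":"array"},"force":{"type":"number"}},"required":["deltas"]}

```bash
ls; mkdir -p pics
cat > h.py <<'E'
import numpy as np, cv2
from station import manip, viewer, job
def snap(n,f):
    s=viewer.snapshot(n); cv2.imwrite('pics/'+f+'.png',cv2.cvtColor(s['image'],cv2.COLOR_RGB2BGR))
    np.savez('pics/'+f+'.npz',**{k:np.asarray(v) for k,v in s.items()}); return s
def load(f): return dict(np.load('pics/'+f+'.npz'))
def foc(s): return s['image'].shape[0]/2/np.tan(np.radians(float(s['fovy']))/2)
def ray(s,u,v):
    d=np.array([(u-s['cx'])/foc(s),(v-s['cy'])/foc(s),1.]); R=np.array(s['R']);t=np.array(s['t'])
    return -R.T@t, R.T@d
def plane(s,u,v,z):
    c,d=ray(s,u,v); return c+d*(z-c[2])/d[2]
def cloud(s):
    h,w=s['depth'].shape; v,u=np.mgrid[:h,:w]; D=s['depth'];f=foc(s)
    P=np.stack([(u-s['cx'])/f*D,(v-s['cy'])/f*D,D],-1)
    W=(P-np.array(s['t']))@np.array(s['R']); W[D==0]=np.nan; return W
def proj(s,X):
    p=np.array(s['R'])@np.array(X)+np.array(s['t']); return foc(s)*p[:2]/p[2]+np.array([s['cx'],s['cy']])
def tri(pairs):
    A=np.zeros((3,3));b=np.zeros(3)
    for s,u,v in pairs:
        c,d=ray(s,u,v); d=d/np.linalg.norm(d);M=np.eye(3)-np.outer(d,d);A+=M;b+=M@c
    return np.linalg.solve(A,b)
E
python3 - <<'E'
from h import *
for n in['scene','top','wrist']:
    s=snap(n,n+'0'); print(n,s['fovy'],s['cx'],s['cy'],-np.array(s['R']).T@np.array(s['t']))
st=manip.sense(); print(st)
E
```

```text
pics
scene 51.882898621271785 283.9578290434593 207.92652294816324 [-0.25528099  0.64487769  0.47725158]
top 56.07182568836497 274.8830386048032 218.2570972956939 [0.30841574 0.05755931 1.0497326 ]
wrist 70.82446860097718 278.99250628700116 207.48461909237653 [0.19136285 0.59825506 0.37310983]
{'t': 0.15, 'q': array([ 9.49532701e-01,  5.28280646e-01,  1.43356814e+00,  1.61104546e-05,
        1.18141541e+00, -1.78497863e-01]), 'qd': array([ 0.00169594, -0.00290242, -0.00360814,  0.00107139, -0.0021036 ,
       -0.00076363]), 'tau': array([ 7.12145484e-04, -4.42741692e+01, -1.78276116e+01, -2.69071561e-04,
        5.63842856e-03, -2.09432676e-05]), 'tcp_pos': array([0.26740116, 0.56426935, 0.20185392]), 'tool_rot': array([-0.37822327,  0.59813738,  0.37778857,  0.59703821]), 'force': array([ 0.25254413, -0.3191365 , -0.13370216]), 'ft_torque': array([ 0.01725166,  0.02418108, -0.01746973]), 'finger_gap': 0.9970870317961421}
```

View pics/scene0.png

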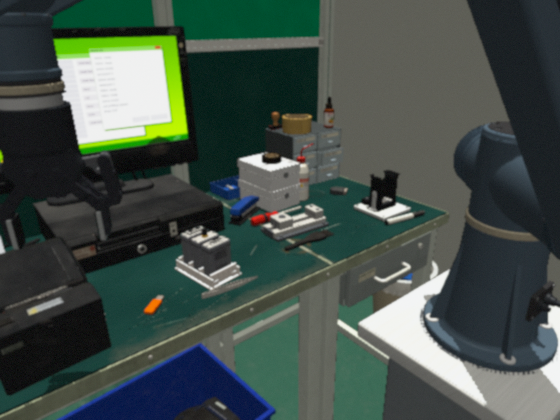

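View pics/top0.png

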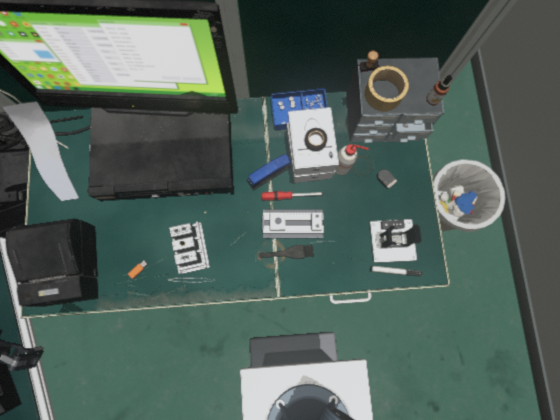

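View pics/wrist0.png

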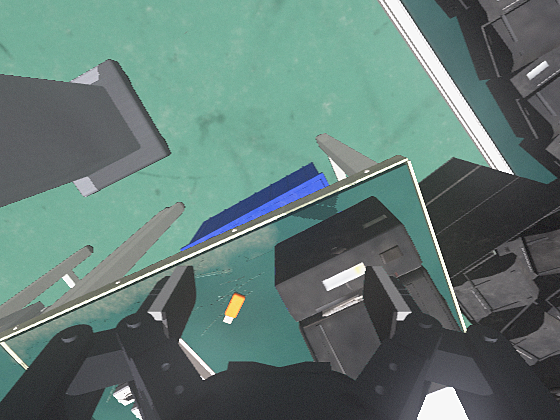

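Run:
```python
from h import *
im=cv2.imread('pics/top0.png'); 
a=cv2.resize(im[205:295,120:220],None,fx=4,fy=4,interpolation=cv2.INTER_CUBIC)
b=cv2.resize(im[205:295,345:445],None,fx=4,fy=4,interpolation=cv2.INTER_CUBIC)
cv2.imwrite('pics/z1.png',np.hstack([a,b]))
im=cv2.imread('pics/scene0.png')
cv2.imwrite('pics/z2.png',np.hstack([cv2.resize(im[210:310,160:260],None,fx=4,fy=4,interpolation=cv2.INTER_CUBIC),cv2.resize(im[170:270,255:355],None,fx=4,fy=4,interpolation=cv2.INTER_CUBIC)]))
s=load('top0')
for n,(u,v,z) in dict(stand=(188,245,.09),vise=(293,222,.04),ad=(395,240,0.03)).items(): print(n,plane(s,u,v,z))
W=cloud(s)
print(W[245,188],W[222,293],W[300,200],W[240,240])
```

```text
stand [0.45903587 0.26095472 0.09      ]
vise [ 0.50711518 -0.00367388  0.04      ]
ad [ 0.44155618 -0.2659073   0.03      ]
[0.46089925 0.26347099 0.07812682] [ 0.51442128 -0.0059254   0.00287252] [ 0.32629977  0.25310763 -0.00076162] [ 0.4764748   0.14021179 -0.00075767]
```

View pics/z1.png

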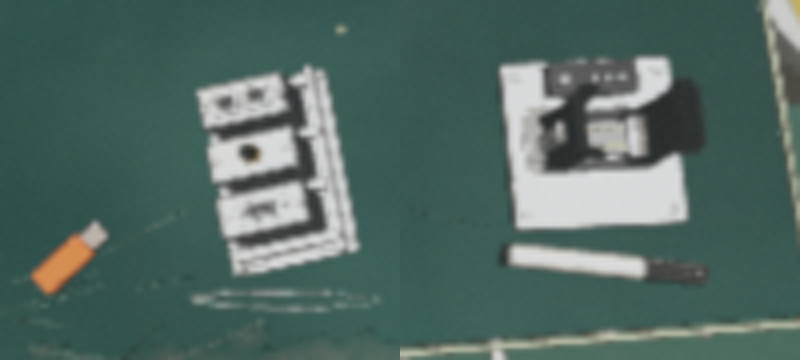

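View pics/z2.png

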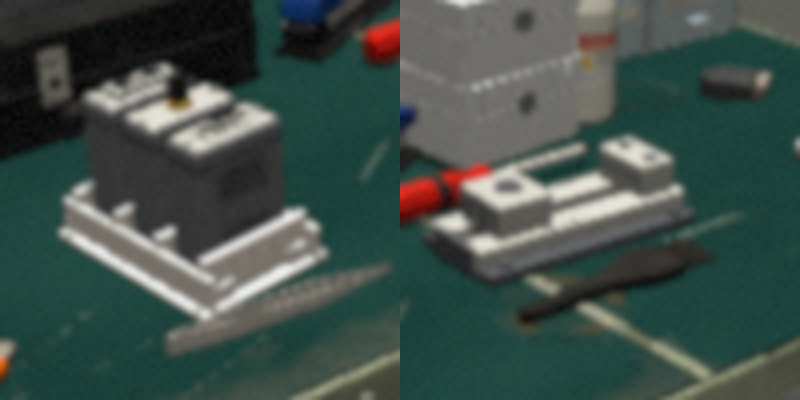

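```bash
cat >> h.py <<'E'
from scipy.spatial.transform import Rotation as Ro
def toolR(yaw):
    # tool x down; tool z (jaw dir) at yaw from world +x (rad)
    z=np.array([np.cos(yaw),np.sin(yaw),0]); x=np.array([0,0,-1.]); y=np.cross(z,x); return np.stack([x,y,z],1)
def pose():
    s=manip.sense(); return np.array(s['tcp_pos']),Ro.from_quat(s['tool_rot']).as_matrix(),s
def delta(p,yaw=None,frm=None):
    p0,R0,s=pose(); 
    if frm is not None: p0,R0=frm
    R=R0 if yaw is None else toolR(yaw)
    print('from',p0.round(4),'yaw deg',np.degrees(np.arctan2(R0[1,2],R0[0,2])).round(2),'t',s['t'],'F',s['force'].round(2),'gap',s['finger_gap'])
    print('shift tool mm at start axes',(R0.T@(np.array(p)-p0)*1000).round(1),'rotvec deg',np.degrees(Ro.from_matrix(R0.T@R).as_rotvec()).round(2))
E
python3 - <<'E'
from h import *
p,R,s=pose(); print(R.round(3))
w=load('wrist0'); c=-w['R'].T@w['t']; print('cam in tool',R.T@(c-p)); print('cam axes in tool\n',(R.T@w['R'].T).round(3))
t=load('top0')
im=cv2.cvtColor(t['image'].astype(np.uint8),cv2.COLOR_RGB2BGR); print(np.array(t['R']).round(3))
# stand edge
a=plane(t,120+315/4,205+68/4,.02);b=plane(t,120+355/4,205+250/4,.02);print(np.degrees(np.arctan2(*(a-b)[[1,0]])))
W=cloud(t)
m=(W[...,2]>.055)&(W[...,0]>.35)&(W[...,0]<.56)&(W[...,1]>.15)&(W[...,1]<.36)
pts=W[m]; r=cv2.minAreaRect((pts[:,:2]*1000).astype(np.float32)); print(r,np.median(pts[:,2]),pts[:,2].max())
for (x0,x1,y0,y1,z0) in [(.4,.6,-.12,.12,.03),(.36,.54,-.36,-.16,.05),(.36,.54,-.36,-.16,.003)]:
    m=(W[...,2]>z0)&(W[...,0]>x0)&(W[...,0]<x1)&(W[...,1]>y0)&(W[...,1]<y1);pts=W[m]; print(m.sum(),cv2.minAreaRect((pts[:,:2]*1000).astype(np.float32)),np.median(pts[:,2]))
E
```

```text
[[-0.001 -0.904  0.428]
 [-0.001  0.428  0.904]
 [-1.     0.    -0.002]]
cam in tool [-0.17122666  0.08332011 -0.00215114]
cam axes in tool
 [[ 0.    -0.323  0.946]
 [ 0.    -0.946 -0.323]
 [ 1.     0.    -0.   ]]
[[-0.074 -0.997 -0.001]
 [-0.976  0.073 -0.206]
 [ 0.206 -0.014 -0.979]]
10.08107330017422
((465.06805419921875, 276.33526611328125), (97.04297637939453, 54.603641510009766), 8.56289291381836) 0.0820788937674008 0.10350049939072324
463 ((508.95965576171875, -9.026985168457031), (136.06736755371094, 44.662017822265625), 85.88177490234375) 0.041570293099850227
389 ((443.5888977050781, -264.7461242675781), (77.71887969970703, 45.036407470703125), 87.93569946289062) 0.09527603901564373
2118 ((447.9352111816406, -259.99847412109375), (177.61328125, 194.27163696289062), 1.6066480875015259) 0.013743539450299658
```

Run:
```python
from h import *
delta([.415,.275,.30],np.radians(99))
```

```text
from [0.2674 0.5643 0.2019] yaw deg 64.63 t 0.15 F [ 0.25 -0.32 -0.13] gap 0.9970870317961421
shift tool mm at start axes [ -97.9 -257.3 -198.3] rotvec deg [-34.37  -0.09  -0.05]
```

move_arm --deltas '[85,-45,0,0,0,0,0,85,-45,-30,-25,0,0,0,85,-8,-45,-35,0,0,0,85,0,-46,-35,0,0,0,85,0,-46,-35,0,0,0,85,0,-46,-35,0,0,0,85,0,-45,-34,0,0,0,85,0,0,0,-8.59,0,0,85,0,0,0,-8.59,0,0,85,0,0,0,-8.59,0,0]'

```text
t: 1.15
tcp_pos: [0.3961, 0.3123, 0.2921]
tool_rot: [-0.503, 0.497, 0.503, 0.497]
force: [-0.4, 1.1, 0.5]
finger_gap: 0.992
```

move_arm --deltas '[85,0,0,0,-8.59,0,0,85,0,0,0,0,0,0,85,0,0,0,0,0,0]'

```text
t: 1.45
tcp_pos: [0.3957, 0.3131, 0.2921]
tool_rot: [-0.537, 0.46, 0.537, 0.46]
force: [1.2, -0.8, -0.3]
finger_gap: 0.991
```

Run:
```python
from h import *
snap('wrist','ws1'); p,R,s=pose(); print(p,R.round(3),s['t'])
```

```text
[0.39571252 0.31322083 0.29218532] [[-0.    -0.988 -0.154]
 [-0.    -0.154  0.988]
 [-1.     0.    -0.   ]] 1.5
```

View pics/ws1.png

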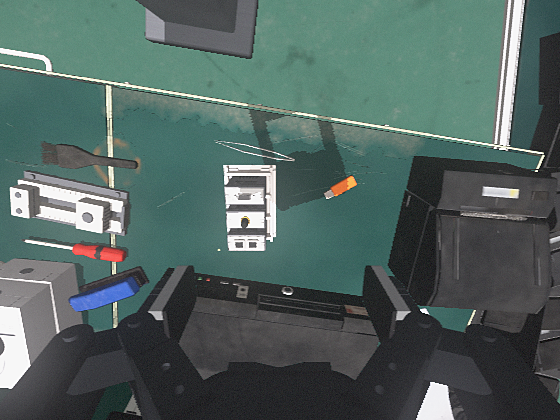

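move_arm --deltas '[85,30,-7,-13,0,0,0,85,32,-7,-13,0,0,0,85,30,-7,-12,0,0,0,85,0,0,0,0,0,0,85,0,0,0,0,0,0]'

```text
t: 2.0
tcp_pos: [0.4225, 0.2791, 0.2004]
tool_rot: [-0.537, 0.46, 0.538, 0.46]
force: [0.1, -0.2, 0.1]
finger_gap: 0.991
```

Run:
```python
from h import *
snap('wrist','ws2'); p,R,s=pose(); print(p,R.round(3),s['t'])
```

```text
[0.42310049 0.27964642 0.20134555] [[ 0.001 -0.988 -0.155]
 [ 0.001 -0.155  0.988]
 [-1.    -0.001  0.001]] 2.05
```

View pics/ws2.png

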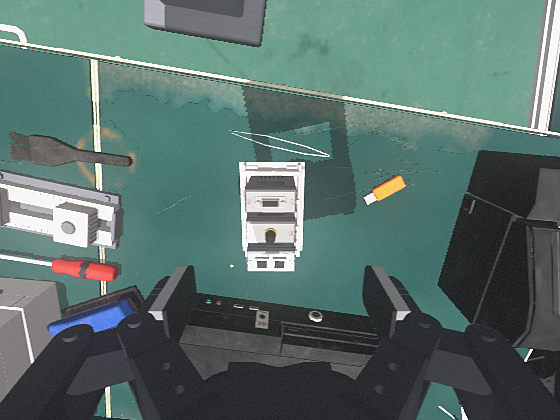

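Run:
```python
from h import *
a=cv2.imread('pics/ws1.png')[160:256,215:290];b=cv2.imread('pics/ws2.png')[155:275,230:315]
A=cv2.resize(a,None,fx=5,fy=5,interpolation=cv2.INTER_CUBIC);B=cv2.resize(b,None,fx=4.5,fy=4.5,interpolation=cv2.INTER_CUBIC)
o=np.zeros((560,780,3),np.uint8);o[:A.shape[0],:A.shape[1]]=A;o[:B.shape[0],390:390+B.shape[1]]=B;cv2.imwrite('pics/z3.png',o)
```

```text
(no output)
```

View pics/z3.png

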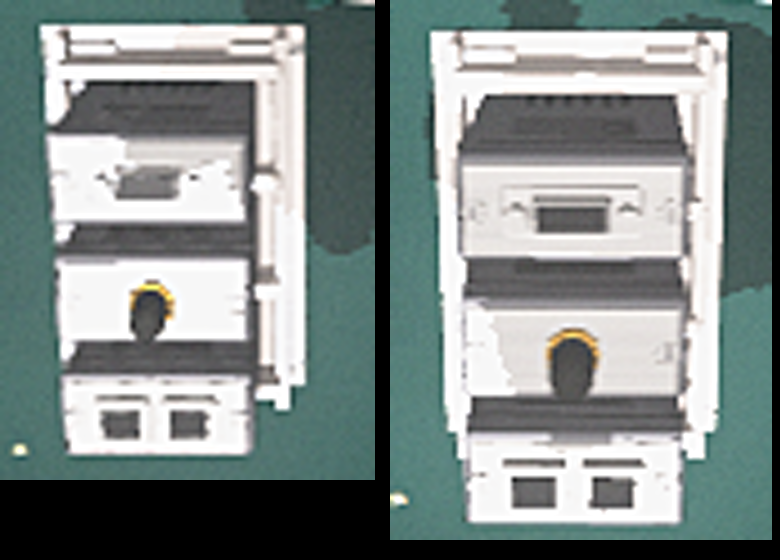

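Run:
```python
from h import *
s1=load('ws1');s2=load('ws2')
v1=[(58,258),(246,256),(66,342),(247,342)];v2=[(466,308),(686,304),(468,396),(686,396)]
a=[(215+u/5-.4,160+v/5-.4) for u,v in v1]; b=[(230+(u-390)/4.5-.4,155+v/4.5-.4) for u,v in v2]
T=[]
for p,q in zip(a,b):
    X=tri([(s1,*p),(s2,*q)]);T.append(X); print(X.round(4),plane(s1,*p,.082).round(4),plane(s2,*q,.082).round(4))
for s,q in((s1,a),(s2,b)):
    P=np.array([plane(s,*k,.082) for k in q]); c=P.mean(0); d=P[1]+P[3]-P[0]-P[2]; e=P[0]+P[1]-P[2]-P[3]
    print('c',c,'y-dir',np.degrees(np.arctan2(d[1],d[0])),np.linalg.norm(d)/2,'x-dir',np.degrees(np.arctan2(e[1],e[0])),np.linalg.norm(e)/2)
# depth
for n,s in(('w1',s1),('w2',s2),('top',load('top0'))):
    W=cloud(s); m=(abs(W[...,2]-.08)<.006)&(W[...,0]>.35)&(W[...,0]<.56)&(W[...,1]>.15)&(W[...,1]<.36); p=W[m]
    print(n,m.sum(),np.median(p[:,2]),cv2.minAreaRect((p[:,:2]*1000).astype(np.float32)))
```

```text
[0.4522 0.2496 0.0979] [0.4576 0.2478 0.082 ] [0.4594 0.2485 0.082 ]
[0.4471 0.2985 0.0893] [0.4491 0.2986 0.082 ] [0.4504 0.2993 0.082 ]
[0.4856 0.2514 0.0743] [0.4821 0.2524 0.082 ] [0.4819 0.2517 0.082 ]
[0.4711 0.3024 0.0886] [0.4743 0.3024 0.082 ] [0.4738 0.3034 0.082 ]
c [0.46577046 0.27528394 0.082     ] y-dir 99.14895041687242 0.051080281590617345 x-dir -170.43593830257083 0.025215409721450935
c [0.46640757 0.27570871 0.082     ] y-dir 99.44965840032371 0.0519710149485986 x-dir -170.9794210652402 0.023233100793980353
w1 1800 0.08284725763067659 ((465.5087890625, 273.83380126953125), (95.58625793457031, 54.146575927734375), 8.308975219726562)
w2 3034 0.08281128210903792 ((466.09613037109375, 274.2193908691406), (96.30257415771484, 53.995445251464844), 8.598159790039062)
top 587 0.08209869481928585 ((465.3716125488281, 276.61529541015625), (96.49409484863281, 54.608497619628906), 8.23625373840332)
```

move_arm --deltas '[85,-20,1,-45,0,0,0,85,-20,1,-48,0,0,0,85,-10,1,-48,0,0,0,85,0,1,-48,0,0,0,85,0,1,-48,0,0,0,85,0,1,-45,0,0,0,85,0,0,0,5,0,0,85,0,0,0,5,0,0,85,0,0,0,0,0,0,85,0,0,0,0,0,0]'

```text
t: 3.05
tcp_pos: [0.4611, 0.0018, 0.2509]
tool_rot: [-0.497, 0.503, 0.495, 0.504]
force: [-0.1, 0.2, 0.1]
finger_gap: 0.999
```

Run:
```python
from h import *
snap('wrist','wv1'); p,R,s=pose(); print(p,R.round(3),s['t'])
```

```text
[0.46091988 0.00188952 0.25061831] [[ 0.002 -1.     0.015]
 [-0.     0.015  1.   ]
 [-1.    -0.002 -0.   ]] 3.1
```

View pics/wv1.png

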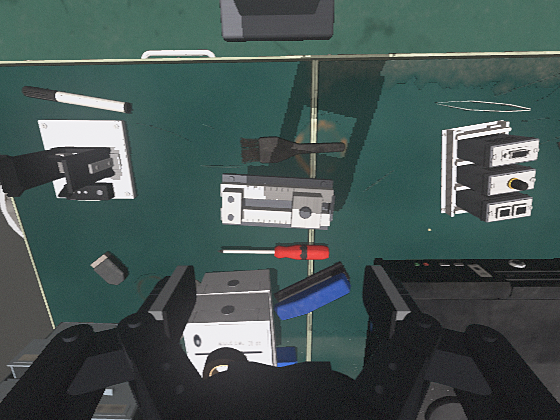

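move_arm --deltas '[85,40,-12,-10,0,0,0,85,40,-12,0,0,0,0,85,0,0,0,0,0,0,85,0,0,0,0,0,0]'

```text
t: 3.5
tcp_pos: [0.4838, -0.0085, 0.1696]
tool_rot: [-0.495, 0.504, 0.497, 0.504]
force: [-1.0, -0.5, 0.9]
finger_gap: 0.994
```

Run:
```python
from h import *
snap('wrist','wv2'); p,R,s=pose(); print(p,R.round(3),s['t'])
a=cv2.imread('pics/wv1.png')[165:240,210:345];b=cv2.imread('pics/wv2.png')[150:270,190:360]
A=cv2.resize(a,None,fx=4.5,fy=4.5,interpolation=cv2.INTER_CUBIC)
cv2.imwrite('pics/z4.png',A)
cv2.imwrite('pics/wv2c.png',cv2.imread('pics/wv2.png'));
```

```text
[ 0.48456301 -0.00871309  0.17073712] [[ 0.001 -1.     0.016]
 [-0.     0.016  1.   ]
 [-1.    -0.001 -0.   ]] 3.55
```

View pics/z4.png

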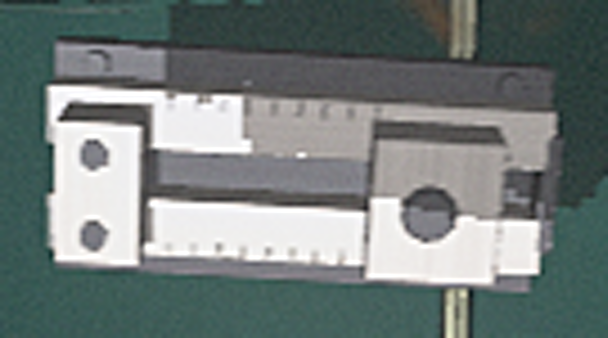

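View pics/wv2.png

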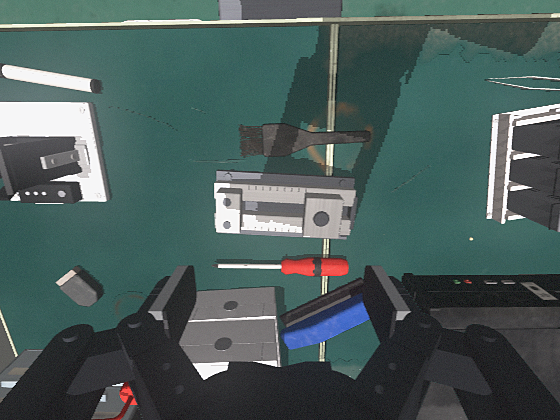

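Run:
```python
from h import *
b=cv2.imread('pics/wv2.png')[160:250,205:365]
cv2.imwrite('pics/z5.png',cv2.resize(b,None,fx=5,fy=5,interpolation=cv2.INTER_CUBIC))
for f in('wv1','wv2'):
    s=load(f);W=cloud(s);ok=(W[...,0]>.4)&(W[...,0]<.58)&(abs(W[...,1])<.12)
    for n,lo,hi in(('jaws',.036,.048),('bed',.015,.025)):
        m=ok&(W[...,2]>lo)&(W[...,2]<hi); 
        m=cv2.morphologyEx(m.astype(np.uint8),cv2.MORPH_OPEN,np.ones((3,3)))
        k,l,st,c=cv2.connectedComponentsWithStats(m)
        for i in range(1,k):
            if st[i,4]>80: p=W[l==i]; r=cv2.minAreaRect((p[:,:2]*1000).astype(np.float32)); print(f,n,st[i,4],np.median(p[:,2]).round(4),np.round(r[0],1),np.round(r[1],1),round(r[2],1))
```

```text
wv1 jaws 617 0.042 [506.9 -66.3] [24.9 46.1] 85.8
wv1 jaws 952 0.0427 [514.5  36.1] [41.  46.2] 86.5
wv1 bed 1335 0.02 [509.5  -4.5] [162.8  55. ] 84.6
wv1 bed 655 0.02 [528.2 -20.4] [69.9 20.7] 85.8
wv2 jaws 1004 0.0421 [506.8 -66.7] [26.1 46.3] 86.4
wv2 jaws 1520 0.0427 [514.2  36. ] [40.5 46.1] 85.7
wv2 bed 2036 0.02 [511.   -4.1] [162.6  55.6] 85.7
wv2 bed 1012 0.02 [528.2 -20.4] [70.4 21.1] 84.4
```

View pics/z5.png

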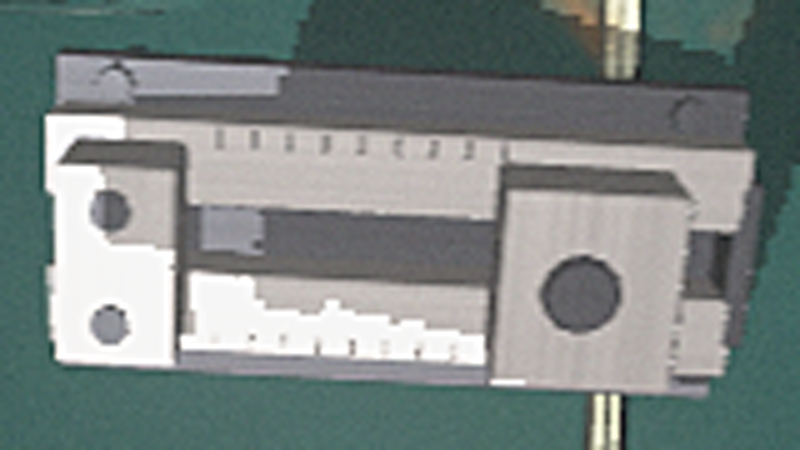

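Run:
```python
from h import *
s=load('wv2'); s1=load('wv1')
g=lambda u,v:(205+u/5-.4,160+v/5-.4)
g1=lambda u,v:(210+u/4.5-.4,165+v/4.5-.4)
u=np.array([np.cos(np.radians(85.8)),np.sin(np.radians(85.8))]);x=np.array([u[1],-u[0]])
o=np.array([.507,-.0665])
def f(n,s,p,z): P=plane(s,*p,z)[:2]-o; print(n,'x',(P@x*1000).round(1),'y',(P@u*1000).round(1))
f('fixface top',s,g(184,165),.042);f('fixface bot',s,g(178,362),.042)
f('slid top',s,g(502,187),.042);f('slid bot',s,g(491,384),.042)
f('slid out top',s,g(692,195),.042);f('slid out bot',s,g(671,388),.042)
f('1fix top',s1,g1(147,122),.042);f('1fix bot',s1,g1(140,265),.042)
f('1slid top',s1,g1(374,138),.042);f('1slid bot',s1,g1(366,280),.042)
f('slot top L',s,g(300,215),.02);f('slot bot L',s,g(300,277),.02)
f('slot top R',s,g(490,224),.02);f('slot bot R',s,g(490,286),.02)
# jaws top via two views
for a,b in(((184,165),(147,122)),((178,362),(140,265)),((502,187),(374,138)),((491,384),(366,280))): print(tri([(s,*g(*a)),(s1,*g1(*b))]).round(4))
# depth-based along histogram
for ss in (s,s1):
    W=cloud(ss); m=(abs(W[...,2]-.042)<.003)&(W[...,0]>.4)&(W[...,0]<.58)&(abs(W[...,1])<.12); P=W[m][:,:2]-o; y=P@u*1000; xx=P@x*1000
    a=y<50; print('fix y',np.percentile(y[a],[0.5,99.5]),'x',np.percentile(xx[a],[.5,99.5]),'slid y',np.percentile(y[~a],[.5,99.5]),'x',np.percentile(xx[~a],[.5,99.5]))
```

```text
fixface top x -23.9 y 15.0
fixface bot x 21.3 y 14.4
slid top x -22.9 y 82.2
slid bot x 22.6 y 83.6
slid out top x -23.4 y 122.5
slid out bot x 21.3 y 123.5
1fix top x -23.8 y 15.2
1fix bot x 22.2 y 13.8
1slid top x -22.8 y 82.8
1slid bot x 23.1 y 83.7
slot top L x -7.1 y 39.1
slot bot L x 8.0 y 39.7
slot top R x -7.4 y 82.6
slot bot R x 7.7 y 83.8
[ 0.4667 -0.0413  0.1043]
[ 0.543  -0.0587  0.0101]
[0.4947 0.0184 0.0272]
[0.5383 0.0156 0.0366]
fix y [-13.05882484  12.77769096] x [-23.01618632  22.34456734] slid y [ 82.60582561 122.41367662] x [-23.11977191  22.44492196]
fix y [-12.2362169   12.59452524] x [-22.86448768  22.27877827] slid y [ 82.61966357 122.4594648 ] x [-23.02517919  22.31345327]
```

move_arm --deltas '[85,-40,10,-30,0,0,0,85,-40,10,-45,0,0,0,85,0,10,-45,0,0,0,85,0,10,-45,0,0,0,85,0,10,-45,0,0,0,85,0,11,-41,0,0,0,85,0,0,0,0,0,0,85,0,0,0,0,0,0]'

```text
t: 4.35
tcp_pos: [0.421, -0.2511, 0.2438]
tool_rot: [-0.496, 0.505, 0.494, 0.505]
force: [-0.2, 0.8, 0.1]
finger_gap: 0.998
```

Run:
```python
from h import *
snap('wrist','wa1'); p,R,s=pose(); print(p,R.round(3),s['t'])
```

```text
[ 0.42105509 -0.24992022  0.24331636] [[ 0.002 -1.     0.018]
 [-0.001  0.018  1.   ]
 [-1.    -0.002 -0.001]] 4.4
```

View pics/wa1.png

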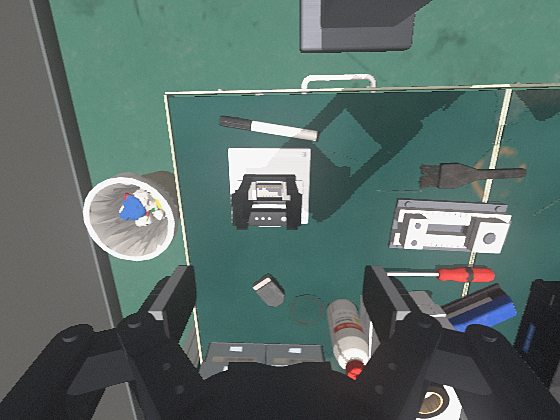

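move_arm --deltas '[85,30,-20,-20,0,0,0,85,25,-20,-10,0,0,0,85,0,0,0,0,0,0,85,0,0,0,0,0,0]'

```text
t: 4.8
tcp_pos: [0.4605, -0.279, 0.1867]
tool_rot: [-0.496, 0.504, 0.497, 0.504]
force: [-0.8, 0.1, 0.4]
finger_gap: 1.0
```

Run:
```python
from h import *
snap('wrist','wa2'); p,R,s=pose(); print(p,R.round(3),s['t'])
a=cv2.imread('pics/wa1.png')[140:235,222:320];b=cv2.imread('pics/wa2.png')
cv2.imwrite('pics/z6.png',cv2.resize(a,None,fx=6,fy=6,interpolation=cv2.INTER_CUBIC))
```

```text
[ 0.46048216 -0.27933873  0.1873888 ] [[-0.    -1.     0.015]
 [ 0.     0.015  1.   ]
 [-1.     0.     0.   ]] 4.85
```

View pics/z6.png

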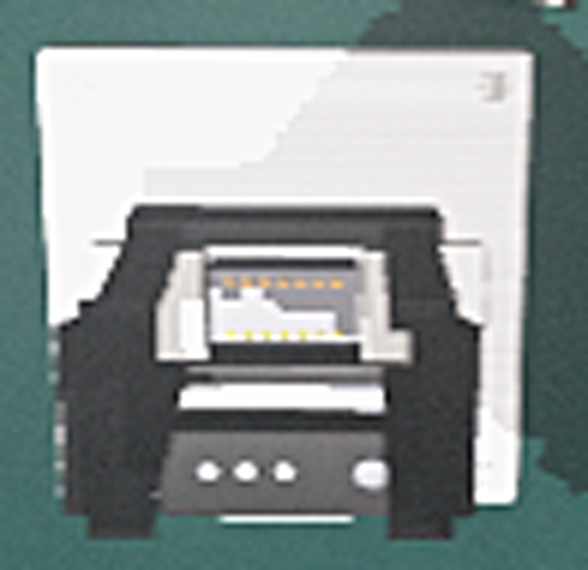

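View pics/wa2.png

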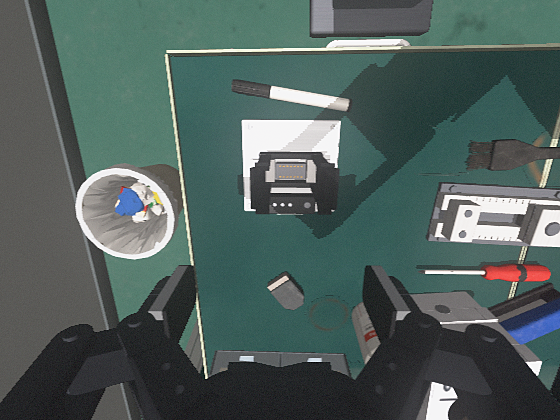

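Run:
```python
from h import *
b=cv2.imread('pics/wa2.png')[112:222,232:350]
cv2.imwrite('pics/z7.png',cv2.resize(b,None,fx=6,fy=5,interpolation=cv2.INTER_CUBIC))
for f in('wa1','wa2','top0'):
    s=load(f);W=cloud(s);ok=(W[...,0]>.37)&(W[...,0]<.53)&(W[...,1]<-.16)&(W[...,1]>-.35)
    z=W[...,2][ok]; print(f,np.histogram(z,bins=np.arange(-.005,.12,.005))[0])
    for n,lo,hi in(('guides',.104,.113),('stops',.027,.033),('box',.024,.0295),('plate',.004,.016)):
        m=ok&(W[...,2]>lo)&(W[...,2]<hi)
        k,l,st,c=cv2.connectedComponentsWithStats(m.astype(np.uint8))
        for i in range(1,k):
            if st[i,4]>25: p=W[l==i]; r=cv2.minAreaRect((p[:,:2]*1000).astype(np.float32)); print(' ',n,st[i,4],np.median(p[:,2]).round(4),np.round(r[0],1),np.round(r[1],1),round(r[2],1))
```

```text
wa1 [4476 2945   47 3148  185  131 1163  341   36   28   40   41   49   45
   44   49   52   55   63   42  150  285  491    1]
  guides 278 0.1072 [ 444.5 -298.8] [16.6 46.4] 88.1
  guides 287 0.1073 [ 445.3 -237.6] [16.7 46.3] 89.3
  stops 843 0.0295 [ 443.9 -268. ] [71.1 38.4] 88.5
  stops 492 0.0282 [ 485.1 -272.4] [52.4 21.5] 89.3
  box 243 0.0278 [ 436.2 -267.6] [71.2 23.3] 90.0
  box 28 0.0283 [ 438.4 -265.8] [26.9  5.6] 89.6
  box 154 0.0279 [ 460.4 -267.9] [10.9 57. ] 7.1
  box 512 0.028 [ 486.3 -272.3] [52.4 24.2] 88.6
  plate 253 0.0129 [ 375.7 -234.6] [68. 12.] 89.0
  plate 2770 0.012 [ 444.6 -268.4] [112.2 109.5] 88.5
  plate 68 0.0122 [ 446.9 -268.6] [35.  23.7] 89.0
  plate 165 0.0123 [ 472.3 -270.9] [47.3  6. ] 89.4
wa2 [6524 4159  101 4436  205  155 1702  510   45   57   59   48   45   56
   79   63   68   60   73   49  277  441  824    1]
  guides 440 0.1073 [ 444.2 -298.5] [16.7 45.8] 88.5
  guides 481 0.1071 [ 445.7 -237.7] [17.2 46.8] 88.8
  stops 1282 0.0296 [ 444.8 -268.3] [71.3 39.1] 88.7
  stops 733 0.0281 [ 485.5 -266.2] [53.4 21.7] 88.8
  box 330 0.0279 [ 43
[... 327 characters left out ...]
] 82.2
  plate 249 0.0123 [ 471.8 -267. ] [49.6  7.4] 88.1
top0 [1388  770  246  742   77   63  260   87   21   17   20   18   22   31
   20   18   23   21   19   22   40   61   90    4]
  guides 60 0.1069 [ 442.6 -296.5] [45.6 15.5] 1.1
  guides 51 0.1072 [ 444.5 -234.7] [17.6 44.9] 89.4
  stops 37 0.0291 [ 484.5 -245.8] [21.6 19.3] 85.3
  stops 59 0.0288 [ 483.8 -278.1] [33.6 21.3] 86.1
  stops 112 0.0294 [ 447.7 -277. ] [37.4 29.4] 83.8
  box 133 0.0268 [ 485.  -266.1] [60.1 22.2] 86.2
  box 108 0.0279 [ 443.6 -274.3] [48.9 39.2] 89.3
  plate 850 0.0114 [ 443.3 -264.6] [112.1 109.4] 88.8
  plate 109 0.0112 [ 475.7 -296. ] [23.  63.3] 33.0
  plate 54 0.0117 [ 375.5 -224.7] [58.  10.6] 89.8
```

View pics/z7.png

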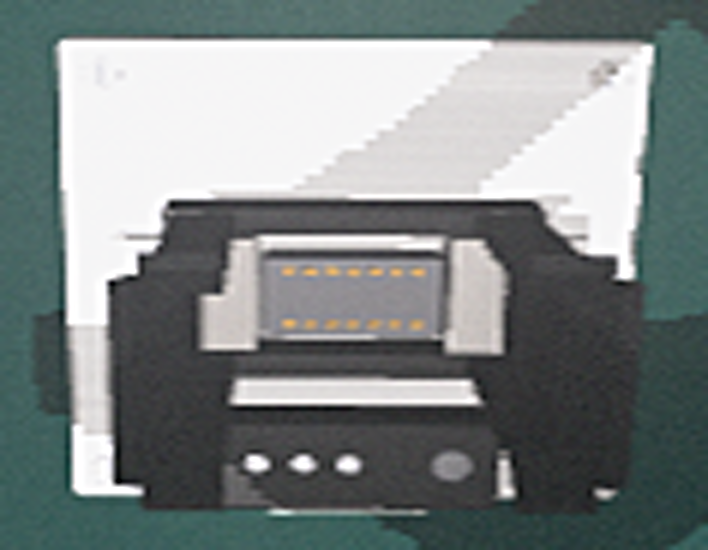

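Run:
```python
from h import *
s=load('wa2'); im=cv2.cvtColor(s['image'],cv2.COLOR_RGB2BGR)
ims=[cv2.imread(f'pics/{f}.png').astype(np.float32) for f in('ws1','ws2','wv1','wv2','wa1','wa2')]
sd=np.std(ims,0).mean(-1); md=np.median(ims,0).astype(np.uint8)
cv2.imwrite('pics/z8.png',cv2.resize(np.vstack([md[255:]]),None,fx=1.4,fy=1.4))
# symmetry via flip correlation with subpixel
g=cv2.cvtColor(md,cv2.COLOR_BGR2GRAY)
for (x0,x1,y0,y1) in[(100,205,262,415),(140,200,262,320),(100,160,310,360),(60,230,320,415)]:
    t=g[y0:y1,x0:x1][:,::-1].copy(); r=cv2.matchTemplate(g[y0:y1,280:],t,cv2.TM_CCOEFF_NORMED)[0]; i=r.argmax()
    a,b,c=r[i-1:i+2]; sub=i+.5*(a-c)/(a-2*b+c); print(r[i].round(3),'mid',(x0+x1-1+ (280+sub)*0)/2 if 0 else ((x0+ (280+sub+(x1-x0)-1))/2))
p,R,_=pose(); c=-s['R'].T@s['t']; print('cam in tool',R.T@(c-p),s['cx'])
print(s['depth'][290,185],s['depth'][290,375],s['depth'][330,130],s['depth'][330,430])
```

```text
0.831 mid 278.93033269047737
0.936 mid 278.99016608670354
0.964 mid 278.9367997124791
0.839 mid 278.92447550594807
cam in tool [-0.17078379  0.08399727 -0.00179423] 278.99250628700116
0.13512304 0.1292124 0.101071134 0.10001951
```

View pics/z8.png

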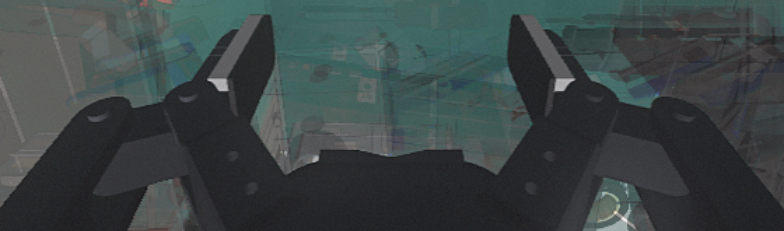

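move_arm --deltas '[85,-20,0,40,0,0,0,85,0,0,48,0,0,0,85,0,0,48,0,0,0,85,0,0,48,0,0,0,85,0,0,48,0,0,0,85,0,0,48,0,0,0,85,0,0,48,0,0,0,85,0,0,48,0,0,0,85,0,0,48,0,0,0,85,0,0,48,0,0,0]'

```text
t: 5.85
tcp_pos: [0.4678, 0.1933, 0.2086]
tool_rot: [-0.496, 0.503, 0.495, 0.505]
force: [0.7, -0.4, -0.5]
finger_gap: 0.994
```

move_arm --deltas '[85,0,0,48,0,0,0,85,0,0,30,0,0,0,85,0,0,0,-5,0,0,85,0,0,0,-5,0,0,85,0,0,0,0,0,0,85,0,0,0,0,0,0]'

```text
t: 6.45
tcp_pos: [0.4697, 0.2691, 0.2078]
tool_rot: [0.538, -0.459, -0.537, -0.46]
force: [-0.3, -0.7, 0.2]
finger_gap: 0.996
```

Run:
```python
from h import *
delta([.4656,.2765,.11],np.radians(98.8))
```

```text
from [0.4697 0.2691 0.2078] yaw deg 98.92 t 6.45 F [-0.32 -0.65  0.15] gap 0.9960288270297948
shift tool mm at start axes [97.8  3.   7.9] rotvec deg [0.12 0.01 0.09]
```

move_arm --deltas '[85,0,3,8,0,0,0,85,40,0,0,0,0,0,85,40,0,0,0,0,0,85,18,0,0,0,0,0,85,0,0,0,0,0,0,85,0,0,0,0,0,0]'

```text
t: 7.05
tcp_pos: [0.4662, 0.2766, 0.1089]
tool_rot: [0.538, -0.459, -0.537, -0.46]
force: [-0.1, -0.0, 0.2]
finger_gap: 0.994
```

Run:
```python
from h import *
snap('wrist','wg1')
delta([.4656,.2765,.038],np.radians(98.8))
```

```text
from [0.4668 0.2768 0.1097] yaw deg 98.96 t 7.1 F [-0.48  0.22  1.23] gap 0.9943893517494273
shift tool mm at start axes [71.7  1.4 -0.1] rotvec deg [0.16 0.03 0.12]
```

View pics/wg1.png

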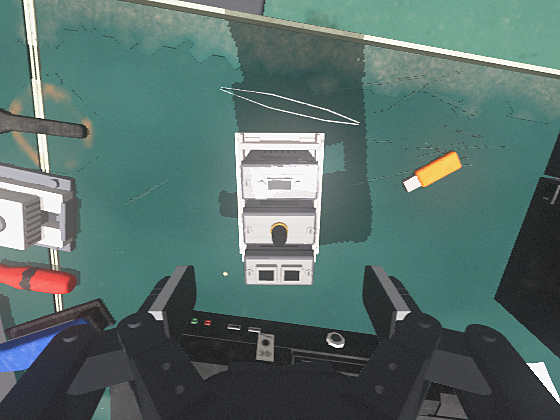

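Run:
```python
from h import *
s=load('wg1'); a=cv2.imread('pics/wg1.png')[125:292,225:330]
cv2.imwrite('pics/z9.png',cv2.resize(a,None,fx=5,fy=3.5,interpolation=cv2.INTER_CUBIC))
W=cloud(s);m=(abs(W[...,2]-.082)<.005)&(W[...,0]>.4)&(W[...,0]<.53)&(W[...,1]>.2)&(W[...,1]<.34)
p=W[m];print(cv2.minAreaRect((p[:,:2]*1000).astype(np.float32)),np.median(p[:,2]))
u=np.radians(8.8); ax=np.array([np.cos(u),np.sin(u)]); c=p[:,:2].mean(0)
t=(p[:,:2]-[.4656,.2745])@ax*1000; print(np.histogram(t,bins=np.arange(-54,54,2)))
P,R,_=pose(); cc=-s['R'].T@s['t'];print(R.T@(cc-P),proj(s,[.4656,.2745,.082]))
```

```text
((466.0883483886719, 274.4459228515625), (96.09649658203125, 54.015071868896484), 8.586901664733887) 0.08297612582088085
(array([  0,   0,   0, 254, 240, 238, 237, 229, 150, 113,  99, 120, 165,
       215, 204, 148,  36,   0,   0,   0, 160, 274, 193, 190, 203, 171,
       164, 148, 128, 147, 142, 143, 114,  53,   0,   0,   0,   4, 307,
       225, 169, 216,  74,  85,  82,  58,  60,  74,  62,  94,  72,   2,
         0]), array([-54, -52, -50, -48, -46, -44, -42, -40, -38, -36, -34, -32, -30,
       -28, -26, -24, -22, -20, -18, -16, -14, -12, -10,  -8,  -6,  -4,
        -2,   0,   2,   4,   6,   8,  10,  12,  14,  16,  18,  20,  22,
        24,  26,  28,  30,  32,  34,  36,  38,  40,  42,  44,  46,  48,
        50,  52]))
[-0.17078719  0.08487814 -0.00176619] [278.62307294 228.13800623]
```

View pics/z9.png

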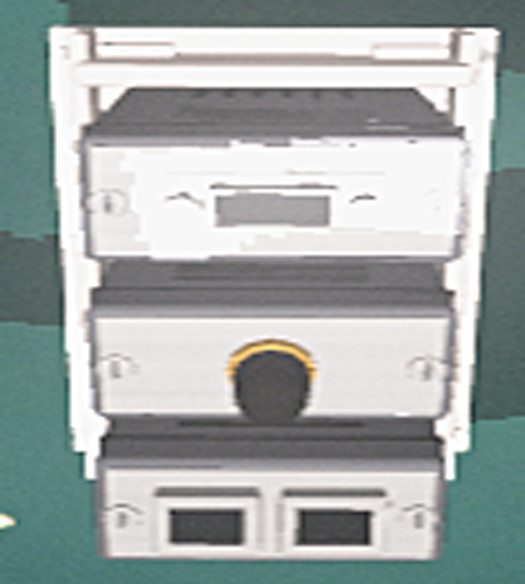

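move_arm --deltas '[85,25,1.2,0,0,0,0,85,25,0,0,0,0,0,85,15,0,0,0,0,0,85,7,0,0,0,0,0,85,0,0,0,0,0,0]'

```text
t: 7.6
tcp_pos: [0.4653, 0.2764, 0.037]
tool_rot: [0.538, -0.459, -0.537, -0.46]
force: [0.4, 0.6, -0.3]
finger_gap: 0.994
```

move_arm --deltas '[70,0,0,0,0,0,0,60,0,0,0,0,0,0,56,0,0,0,0,0,0,48,0,0,0,0,0,0,48,0,0,0,0,0,0,48,0,0,0,0,0,0]' --force 40

```text
t: 8.2
tcp_pos: [0.4655, 0.2764, 0.0376]
tool_rot: [0.538, -0.459, -0.537, -0.46]
force: [-1.7, -1.1, 5.5]
finger_gap: 0.624
```

Run:
```python
from h import *
snap('wrist','wg2')
delta([.4656,.2765,.038],np.radians(98.8))
```

```text
from [0.4655 0.2764 0.0377] yaw deg 98.99 t 8.25 F [-1.29 -0.07  6.48] gap 0.6236880596916634
shift tool mm at start axes [-0.3 -0.1  0. ] rotvec deg [0.19 0.02 0.11]
```

View pics/wg2.png

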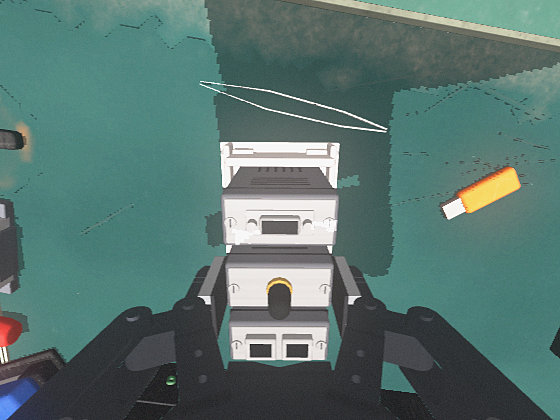

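move_arm --deltas '[48,-8,0,0,0,0,0,48,-12,0,0,0,0,0,48,-15,0,0,0,0,0,48,-20,0,0,0,0,0,48,-30,0,0,0,0,0,48,-20,0,0,0,0,0,48,0,0,0,0,0,0,48,0,0,0,0,0,0]' --force 50

```text
t: 9.05
tcp_pos: [0.4645, 0.2761, 0.1418]
tool_rot: [0.538, -0.459, -0.538, -0.459]
force: [-0.6, 0.3, -1.5]
finger_gap: 0.616
```

Run:
```python
from h import *
s=snap('wrist','wg3')
delta([.5103,-.0191,.16],np.radians(85.8))
p,R,_=pose()
W=cloud(s); L=(W-p)@R  # tool coords
m=(abs(L[...,2])<.03)&(abs(L[...,1])<.02)&(L[...,0]>-.06)&(L[...,0]<-.0); q=L[m]; print(m.sum(),np.histogram(q[:,0]*1000,bins=np.arange(-60,2,2)))
t=q[abs(q[:,0]+.0245)<.1]
```

```text
from [0.464  0.2759 0.141 ] yaw deg 98.99 t 9.1 F [ 0.05 -0.3  -1.84] gap 0.6172373045032327
shift tool mm at start axes [ -18.9    0.4 -298.6] rotvec deg [13.19 -0.03 -0.08]
8708 (array([ 205,  200,  167,  162,  172,  241, 2282, 1744,  336,  257,  221,
        222,  204,  144,  189,  189,  127,  185,  131,  155,  123,  141,
        125,  106,  135,  110,  117,  107,  102,  109]), array([-60, -58, -56, -54, -52, -50, -48, -46, -44, -42, -40, -38, -36,
       -34, -32, -30, -28, -26, -24, -22, -20, -18, -16, -14, -12, -10,
        -8,  -6,  -4,  -2,   0]))
```

View pics/wg3.png

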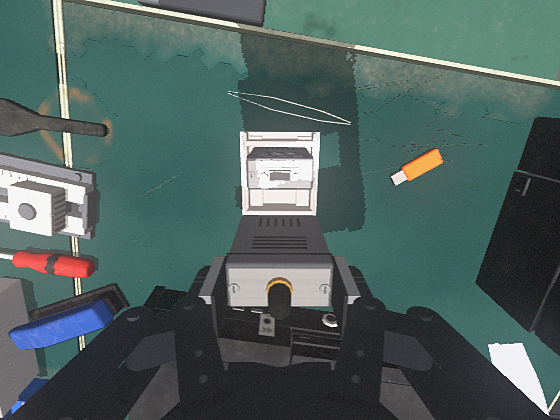

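move_arm --deltas '[48,-10,0,-20,0,0,0,48,-10,0,-40,0,0,0,48,0,0,-45,0,0,0,48,0,0,-45,0,0,0,48,0,0,-45,0,0,0,48,0,0,-45,0,0,0,48,0,0,-40,0,0,0,48,0,0,-18,0,0,0,48,0,0,0,6.6,0,0,48,0,0,0,6.6,0,0]'

```text
t: 10.1
tcp_pos: [0.5102, -0.0191, 0.1598]
tool_rot: [-0.478, 0.52, 0.481, 0.519]
force: [0.5, -0.3, -0.6]
finger_gap: 0.614
```

move_arm --deltas '[48,0,0,0,0,0,0,48,0,0,0,0,0,0]'

```text
t: 10.3
tcp_pos: [0.5105, -0.0179, 0.1604]
tool_rot: [-0.481, 0.518, 0.483, 0.517]
force: [0.9, -0.7, -1.0]
finger_gap: 0.617
```

Run:
```python
from h import *
s=snap('wrist','wh1')
delta([.5103,-.0191,.08],np.radians(85.8))
```

```text
from [ 0.5107 -0.0179  0.1607] yaw deg 85.92 t 10.35 F [ 0.41  0.01 -0.54] gap 0.6234657778108387
shift tool mm at start axes [80.7  0.1 -1.2] rotvec deg [ 0.12  0.02 -0.11]
```

View pics/wh1.png

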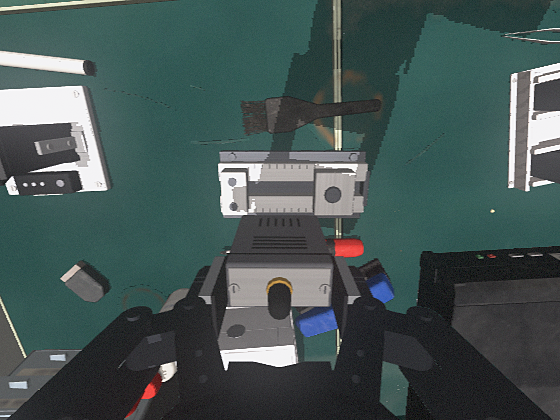

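move_arm --deltas '[48,35,0,-1,0,0,0,48,30,0,0,0,0,0,48,18,0,0,0,0,0,48,12,0,0,0,0,0,48,8,0,0,0,0,0,48,4,0,0,0,0,0,48,2,0,0,0,0,0,48,0,0,0,0,0,0]'

```text
t: 11.15
tcp_pos: [0.5117, -0.0192, 0.0529]
tool_rot: [-0.482, 0.518, 0.481, 0.518]
force: [-0.2, -0.0, -1.5]
finger_gap: 0.619
```

Run:
```python
from h import *
s=snap('wrist','wh2'); snap('top','th2')
delta([.5103,-.0191,.046],np.radians(85.8))
```

```text
from [ 0.5118 -0.0193  0.0532] yaw deg 85.8 t 11.25 F [-0.56  0.99 -1.27] gap 0.618200651285812
shift tool mm at start axes [7.2 1.5 0.1] rotvec deg [-0.   -0.02  0.08]
```

View pics/wh2.png

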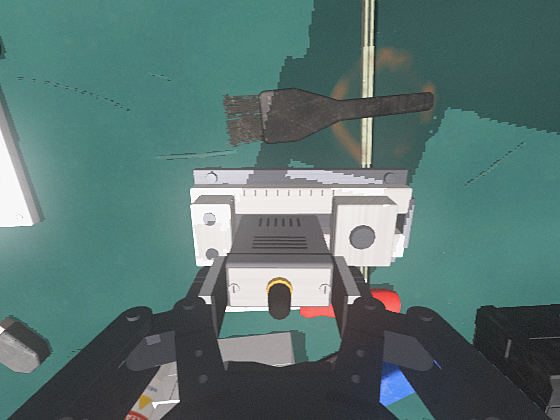

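move_arm --deltas '[48,2.5,1.2,0,0,0,0,48,2,0,0,0,0,0,48,1,0,0,0,0,0,48,0.7,0,0,0,0,0,48,0,0,0,0,0,0]'

```text
t: 11.75
tcp_pos: [0.51, -0.0191, 0.0462]
tool_rot: [-0.481, 0.518, 0.481, 0.518]
force: [0.1, -0.5, -1.4]
finger_gap: 0.62
```

move_arm --deltas '[48,0.5,0,0,0,0,0,48,0.5,0,0,0,0,0,48,0,0,0,0,0,0]'

```text
t: 12.05
tcp_pos: [0.5102, -0.0191, 0.0458]
tool_rot: [-0.481, 0.518, 0.481, 0.518]
force: [-1.6, -0.5, 3.5]
finger_gap: 0.613
```

move_arm --deltas '[48,0.5,0,0,0,0,0,48,0.3,0,0,0,0,0,48,0,0,0,0,0,0]'

```text
t: 12.35
tcp_pos: [0.5102, -0.0191, 0.0457]
tool_rot: [-0.482, 0.518, 0.481, 0.518]
force: [-1.7, -0.3, 11.1]
finger_gap: 0.616
```

move_arm --deltas '[48,-1,0,0,0,0,0,56,0,0,0,0,0,0,62,0,0,0,0,0,0,70,0,0,0,0,0,0,70,0,0,0,0,0,0]'

```text
t: 12.85
tcp_pos: [0.51, -0.0191, 0.0454]
tool_rot: [-0.481, 0.518, 0.481, 0.518]
force: [0.1, -0.1, 0.8]
finger_gap: 0.821
```

Run:
```python
from h import *
s=snap('wrist','wh3'); 
delta([.5103,-.0191,.17],np.radians(85.8))
```

```text
from [ 0.51   -0.0191  0.0454] yaw deg 85.79 t 12.9 F [-0.06  0.71 -0.05] gap 0.8196771568390656
shift tool mm at start axes [-124.6   -0.2    0. ] rotvec deg [-0.01  0.   -0.01]
```

View pics/wh3.png

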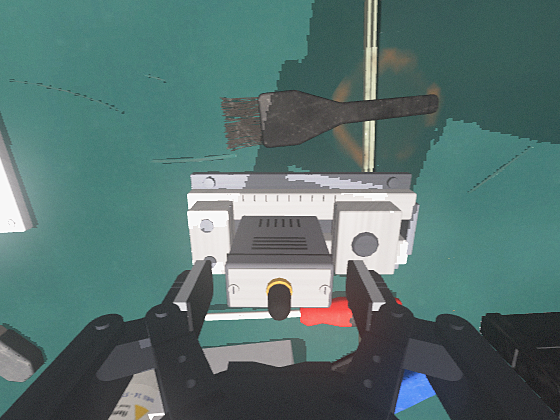

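move_arm --deltas '[70,-30,0,0,0,0,0,70,-45,0,0,0,0,0,85,-45,0,0,0,0,0,85,-10,0,0,0,0,0,85,0,0,0,0,0,0]'

```text
t: 13.4
tcp_pos: [0.5114, -0.0194, 0.1774]
tool_rot: [-0.483, 0.517, 0.48, 0.519]
force: [0.2, 0.6, -0.3]
finger_gap: 0.996
```

Run:
```python
from h import *
p,R,s=pose(); print(p,s['q'].round(3),s['force'],s['finger_gap'])
s=snap('wrist','wh4');snap('top','th4')
a=cv2.imread('pics/wh4.png');cv2.imwrite('pics/z10.png',a[120:400,120:440])
W=cloud(s)
o=np.array([.507,-.0645]);u=np.array([np.cos(np.radians(85.8)),np.sin(np.radians(85.8))]);x=np.array([u[1],-u[0]])
for n,z in(('jaws',.042),('modtop',.0905)):
    m=(abs(W[...,2]-z)<.004)&(W[...,0]>.44)&(W[...,0]<.58)&(abs(W[...,1])<.12)
    k,l,st,c=cv2.connectedComponentsWithStats(m.astype(np.uint8))
    for i in range(1,k):
        if st[i,4]>60:
            q=W[l==i];r=cv2.minAreaRect((q[:,:2]*1000).astype(np.float32)); P=q[:,:2]+[0,.002]-o; print(n,st[i,4],np.median(q[:,2]),r,'y',np.percentile(P@u*1000,[1,99]).round(1),'x',np.percentile(P@x*1000,[1,99]).round(1))
```

```text
[ 0.51138659 -0.01937177  0.17742504] [-0.256  0.409  1.745 -0.     0.983 -1.754] [ 0.23174612  0.6454756  -0.2735371 ] 0.9955441670939538
jaws 1008 0.04206416587479176 ((506.4289245605469, -66.5958480834961), (26.34357452392578, 45.202964782714844), 85.48524475097656) y [-12.7  12.6] x [-22.8  21.9]
jaws 1557 0.04275613447074747 ((513.8790893554688, 36.187217712402344), (40.8981819152832, 45.47321701049805), 85.64656829833984) y [ 82.6 121.9] x [-22.9  21.6]
jaws 88 0.04239386808027544 ((498.0293273925781, -20.990779876708984), (51.92457580566406, 1.0539186000823975), 85.71647644042969) y [19.5 70. ] x [-12.7 -11.8]
modtop 1404 0.09088429291934466 ((510.9302673339844, -21.508142471313477), (53.7359619140625, 26.644954681396484), 84.64606475830078) y [18.7 71.3] x [-12.4  13.2]
```

View pics/wh4.png

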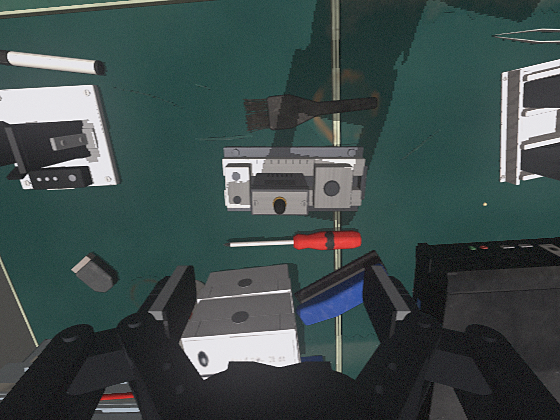

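move_arm --deltas '[0,0,0,48,0,0,0,0,0,0,47,0,0,0,0,0,0,0,8.5,0,0,0,0,0,0,8.5,0,0,0,0,0,0,8.5,0,0,0,0,0,0,8.5,0,0,0,0,0,0,8.5,0,0,0,0,0,0,8.5,0,0,0,0,0,0,8.5,0,0,0,0,0,0,8.5,0,0]'

```text
t: 14.5
tcp_pos: [0.5152, 0.0757, 0.1729]
tool_rot: [-0.107, 0.701, 0.108, 0.697]
force: [-0.9, 0.6, 0.4]
finger_gap: 0.001
```

move_arm --deltas '[0,0,0,0,8.5,0,0,0,0,0,0,8.5,0,0,0,0,0,0,5,0,0,0,0,0,0,0,0,0,0,0,0,0,0,0,0]'

```text
t: 15.0
tcp_pos: [0.5159, 0.0757, 0.1738]
tool_rot: [0.025, 0.708, -0.025, 0.705]
force: [0.4, -0.1, -0.0]
finger_gap: -0.002
```

Run:
```python
from h import *
s=snap('wrist','wp1')
delta([.5173,.0761,.06],np.radians(-4.2))
```

```text
from [0.5162 0.0757 0.1742] yaw deg -4.12 t 15.05 F [-0.1   0.11 -0.47] gap -0.0007025185379278638
shift tool mm at start axes [114.2   0.5   1.4] rotvec deg [ 0.08 -0.16  0.  ]
```

View pics/wp1.png

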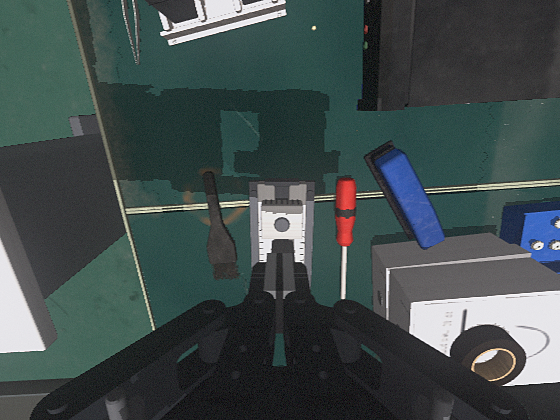

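move_arm --deltas '[0,45,0,1,0,0,0,0,45,0,0,0,0,0,0,30,0,0,0,0,0,0,15,0,0,0,0,0,0,10,0,0,0,0,0,0,4,0,0,0,0,0,0,0,0,0,0,0,0]'

```text
t: 15.75
tcp_pos: [0.5182, 0.0756, 0.0265]
tool_rot: [0.026, 0.707, -0.026, 0.707]
force: [-0.6, 0.5, 0.2]
finger_gap: -0.001
```

Run:
```python
from h import *
s=snap('wrist','wp2')
delta([.5173,.0761,.026],np.radians(-4.2))
```

```text
from [0.5186 0.0756 0.027 ] yaw deg -4.19 t 15.8 F [ 1.02  0.49 -0.27] gap 0.0027463148174203303
shift tool mm at start axes [ 1.   0.4 -1.3] rotvec deg [0.01 0.06 0.  ]
```

View pics/wp2.png

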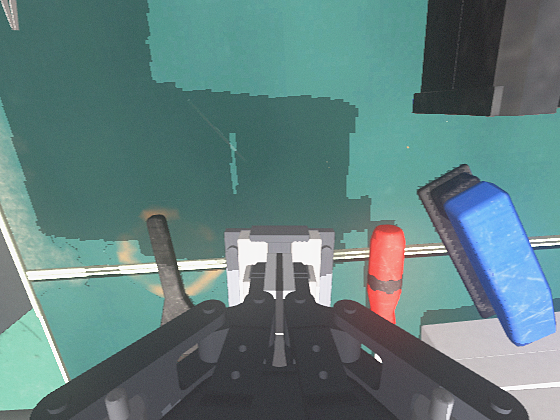

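move_arm --deltas '[0,0,-3,-1,0,0,0,0,0,-3,0,0,0,0,0,0,-2,0,0,0,0,0,0,-2,0,0,0,0,0,0,-2,0,0,0,0]'

```text
t: 16.3
tcp_pos: [0.5163, 0.0634, 0.0268]
tool_rot: [0.026, 0.706, -0.026, 0.707]
force: [0.3, 0.1, 0.2]
finger_gap: -0.001
```

move_arm --deltas '[0,0,-2,0,0,0,0,0,0,-2,0,0,0,0]'

```text
t: 16.5
tcp_pos: [0.5158, 0.0595, 0.0266]
tool_rot: [0.026, 0.707, -0.026, 0.707]
force: [0.4, -0.3, 0.9]
finger_gap: -0.001
```

move_arm --deltas '[0,0,-2,0,0,0,0,0,0,-1,0,0,0,0]'

```text
t: 16.7
tcp_pos: [0.5157, 0.0565, 0.0265]
tool_rot: [0.026, 0.707, -0.026, 0.707]
force: [-0.0, -0.3, -0.7]
finger_gap: -0.003
```

Run:
```python
from h import *
s=snap('wrist','wp3'); t=snap('top','tp3');snap('scene','sp3')
a=cv2.imread('pics/wp3.png')[180:360,190:370]; b=cv2.imread('pics/sp3.png')[170:270,250:350]
cv2.imwrite('pics/z11.png',np.hstack([cv2.resize(a,(400,400)),cv2.resize(b,(400,400),interpolation=cv2.INTER_CUBIC)]))
p,R,s=pose();print(p,s['force'])
```

```text
[0.51561779 0.05665985 0.02650255] [-0.01673246  0.22205005 -0.18174769]
```

View pics/z11.png

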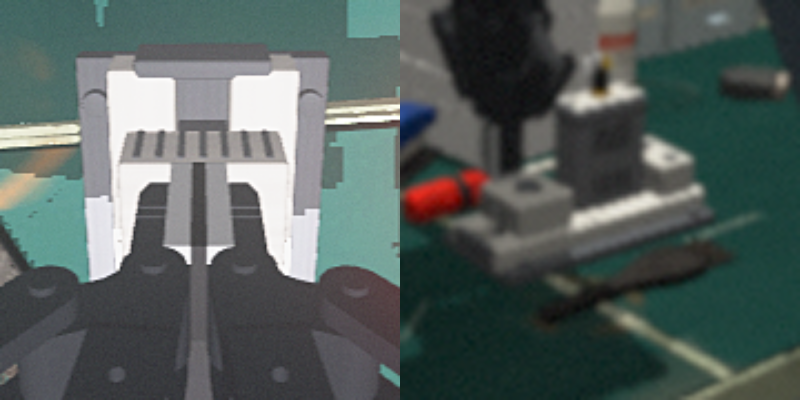

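Run:
```python
from h import *
s=load('wp3')
for v,z in((238.5,.021),(252,.042),(180+75*.45,.02)): print(plane(s,280,v,z))
W=cloud(s)
for v in range(225,300,5): print(v,W[v,250].round(3),W[v,280].round(3),W[v,268].round(3))
t=load('tp3');Wt=cloud(t); m=(abs(Wt[...,2]-.042)<.004)&(Wt[...,0]>.48)&(Wt[...,0]<.55)&(Wt[...,1]>0)&(Wt[...,1]<.1);print(np.percentile(Wt[m],[1,99],axis=0))
t=load('top0');Wt=cloud(t); m=(abs(Wt[...,2]-.042)<.004)&(Wt[...,0]>.48)&(Wt[...,0]<.55)&(Wt[...,1]>0)&(Wt[...,1]<.1);print(np.percentile(Wt[m],[1,99],axis=0))
```

```text
[0.51550148 0.05597501 0.021     ]
[0.5155105  0.05700734 0.042     ]
[0.51672848 0.07285473 0.02      ]
225 [0.497 0.067 0.02 ] [0.516 0.059 0.005] [0.508 0.065 0.019]
230 [0.496 0.063 0.02 ] [0.515 0.055 0.004] [0.508 0.062 0.02 ]
235 [0.496 0.06  0.022] [0.515 0.054 0.012] [0.508 0.058 0.018]
240 [0.496 0.058 0.024] [0.516 0.057 0.026] [0.508 0.057 0.023]
245 [0.497 0.059 0.033] [0.516 0.057 0.033] [0.508 0.057 0.032]
250 [0.498 0.059 0.04 ] [0.516 0.057 0.04 ] [0.508 0.057 0.038]
255 [0.498 0.056 0.042] [0.516 0.065 0.062] [0.51  0.066 0.062]
260 [0.498 0.054 0.043] [0.516 0.065 0.067] [0.51  0.066 0.068]
265 [0.497 0.051 0.044] [0.516 0.065 0.071] [0.51  0.065 0.071]
270 [0.497 0.047 0.042] [0.516 0.065 0.076] [0.51  0.066 0.076]
275 [0.497 0.044 0.044] [0.516 0.065 0.08 ] [0.511 0.066 0.081]
280 [0.502 0.062 0.078] [0.516 0.065 0.084] [0.511 0.066 0.084]
285 [0.502 0.062 0.082] [0.516 0.066 0.089] [0.511 0.067 0.09 ]
290 [0.503 0.063 0.088] [0.516 0.065 0.092] [0.511 0.066 0.093]
295 [0.504 0.067 0.097] [0.516 0.063 0.092] [0.511 0.067 0.098]Traceback (most recent call last):
  File "<stdin>", line 6, in <module>
    return _quantile_unchecked(
        a, q, axis, out, overwrite_input, method, keepdims, weights)
    return _ureduce(a,
                    func=_quantile_ureduce_func,
    ...<5 lines>...
                    overwrite_input=overwrite_input,
                    method=method)
    r = func(a, **kwargs)
    result = _quantile(arr,
                       quantiles=q,
    ...<2 lines>...
                       out=out,
                       weights=wgt)
    slices_having_nans = np.isnan(arr[-1, ...])
                                  ~~~^^^^^^^^^
IndexError: index -1 is out of bounds for axis 0 with size 0
```

Run:
```python
from h import *
Tc=None
# camera in tool (calib): use fixed
w=load('wp3');p,R,_=pose();c=-w['R'].T@w['t'];print('cam',R.T@(c-p)); ct=R.T@(c-p); A=R.T@w['R'].T; print(A.round(3))
def tl(f):
    s=load(f);D=s['depth'];h,wd=D.shape;v,u=np.mgrid[:h,:wd];F=foc(s)
    P=np.stack([(u-s['cx'])/F*D,(v-s['cy'])/F*D,D],-1); return P@A.T+np.array([-.171,.084,0])
for f in('wp3','wg3','wg2','wa2','wh3'):
    L=tl(f); m=(abs(L[...,1])<.014)&(L[...,0]>-.07)&(L[...,0]<.03)&(abs(L[...,2])<.062)&(load(f)['depth']>0)
    if f!='wp3': m&=(abs(L[...,2])>.028)
    q=L[m]*1000; print(f,m.sum(),np.histogram(q[:,0],bins=np.arange(-70,30,5))[0]); 
im=load('wp3'); L=tl('wp3')
for v in range(240,262,2): print(v,(L[v,275]*1000).round(1),(L[v,283]*1000).round(1))
```

```text
cam [-0.17134471  0.08124077 -0.00073465]
[[ 0.    -0.323  0.946]
 [ 0.    -0.946 -0.323]
 [ 1.     0.     0.   ]]
wp3 8918 [ 565  248  363  344  296  287  226   76    0    0  715  403  272  245
  223 1248  195  863  445]
wg3 1637 [270 283 290 253 239 199 101   2   0   0   0   0   0   0   0   0   0   0
   0]
wg2 1720 [292 303 286 256 247 206 103   1   0   0   0   0   0   0   0   0   0  26
   0]
wa2 3353 [801 720 647 581 430 174   0   0   0   0   0   0   0   0   0   0   0   0
   0]
wh3 6984 [ 701  681  565  544  476  368  146    0    0    0    0    0    0   45
 2873  116  110   60   89]
240 [ 3.3  2.2 -2.6] [1.4 3.1 2.6]
242 [ 1.4  1.6 -2.6] [-0.2  2.4  2.6]
244 [-2.9  2.3 -2.5] [-2.8  2.3  2.5]
246 [-5.6  2.3 -2.5] [-6.   2.5  2.5]
248 [-8.9  2.6 -2.4] [-8.9  2.5  2.4]
250 [-11.6   2.6  -2.4] [-11.    2.3   2.4]
252 [-13.9   2.5  -2.4] [-14.4   2.7   2.4]
254 [-33.2  11.3  -2.1] [-33.5  11.5   2.1]
256 [-36.   11.6  -2. ] [-35.8  11.5   2.1]
258 [-38.1  11.7  -2. ] [-38.3  11.7   2. ]
260 [-39.7  11.4  -2. ] [-40.2  11.6   2. ]
```

Run:
```python
import cv2,numpy as np
a=cv2.imread('pics/wp3.png')[225:345,210:350];b=cv2.imread('pics/wg3.png')[225:345,180:380]
cv2.imwrite('pics/z12.png',np.hstack([cv2.resize(a,(385,330),interpolation=cv2.INTER_CUBIC),cv2.resize(b,(400,330),interpolation=cv2.INTER_CUBIC)]))
```

```text
(no output)
```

View pics/z12.png

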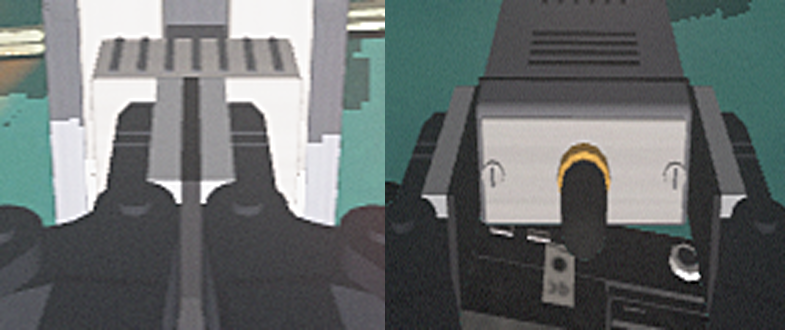

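Run:
```python
from h import *
A=np.array([[0,-.323,.946],[0,-.946,-.323],[1,0,0]])
def tl(f):
    s=load(f);D=s['depth'];h,wd=D.shape;v,u=np.mgrid[:h,:wd];F=foc(s)
    P=np.stack([(u-s['cx'])/F*D,(v-s['cy'])/F*D,D],-1); return P@A.T+np.array([-.171,.084,0])
for f in('wa2','wh3'):
    L=tl(f)
    for v in (360,365,370,380,400,415): print(f,v,[(L[v,u]*1000).round(0).tolist() for u in (240,279,320)])
    # pads
    for v in range(256,330,8): print(v,[(L[v,u]*1000).round(0).tolist() for u in ((165,180,190) if f=='wa2' else (185,200,208))])
```

```text
wa2 360 [[165.0, -266.0, -57.0], [170.0, -271.0, 0.0], [164.0, -265.0, 60.0]]
wa2 365 [[-103.0, 11.0, -12.0], [160.0, -270.0, 0.0], [-103.0, 11.0, 12.0]]
wa2 370 [[-104.0, 11.0, -11.0], [-105.0, 11.0, 0.0], [-105.0, 11.0, 12.0]]
wa2 380 [[-108.0, 11.0, -11.0], [-108.0, 11.0, 0.0], [-109.0, 12.0, 11.0]]
wa2 400 [[-115.0, 13.0, -10.0], [-114.0, 12.0, 0.0], [-114.0, 11.0, 11.0]]
wa2 415 [[-118.0, 11.0, -10.0], [-119.0, 12.0, 0.0], [-119.0, 12.0, 10.0]]
256 [[935.0, -509.0, -478.0], [938.0, -510.0, -416.0], [188.0, -108.0, -121.0]]
264 [[939.0, -549.0, -485.0], [932.0, -545.0, -418.0], [936.0, -547.0, -377.0]]
272 [[935.0, -585.0, -488.0], [-51.0, 12.0, -46.0], [-46.0, 8.0, -43.0]]
280 [[-52.0, 8.0, -53.0], [-58.0, 12.0, -44.0], [-48.0, 5.0, -43.0]]
288 [[-64.0, 11.0, -48.0], [-61.0, 10.0, -43.0], [-51.0, 3.0, -42.0]]
296 [[-70.0, 12.0, -46.0], [-63.0, 7.0, -43.0], [-51.0, -2.0, -43.0]]
304 [[-75.0, 12.0, -44.0], [-64.0, 3.0, -43.0], [-51.0, -6.0, -43.0]]
312 [[-80.0, 12.0, -42.0], [-65.0, 0.0, -43.0], [-52.0, -10.0, -43.0]]
320 [[-79.0, 8.0, -43.0], [-67.0, -3.0, -43.0], [935.0, -835.0,
[... 533 characters left out ...]
256 [[46.0, -32.0, -77.0], [4.0, -10.0, -52.0], [2.0, -9.0, -47.0]]
264 [[46.0, -40.0, -78.0], [-44.0, 12.0, -38.0], [-42.0, 10.0, -35.0]]
272 [[-46.0, 8.0, -45.0], [-51.0, 12.0, -37.0], [-42.0, 6.0, -35.0]]
280 [[-58.0, 12.0, -41.0], [-57.0, 11.0, -35.0], [-44.0, 2.0, -35.0]]
288 [[-63.0, 11.0, -40.0], [-58.0, 8.0, -35.0], [-46.0, -1.0, -35.0]]
296 [[-69.0, 11.0, -38.0], [-59.0, 4.0, -35.0], [-47.0, -5.0, -35.0]]
304 [[-73.0, 11.0, -37.0], [-61.0, 1.0, -35.0], [-48.0, -9.0, -35.0]]
312 [[-74.0, 7.0, -37.0], [-61.0, -3.0, -35.0], [45.0, -87.0, -62.0]]
320 [[-75.0, 4.0, -37.0], [-62.0, -6.0, -35.0], [31.0, -84.0, -59.0]]
328 [[-89.0, 12.0, -32.0], [-64.0, -10.0, -35.0], [46.0, -105.0, -64.0]]
```

Run:
```python
from h import *
W=cloud(load('wp3'))
for v in range(196,226,3): print(v,W[v,280].round(3),W[v,262].round(3))
```

```text
196 [ 0.517  0.078 -0.001] [0.505 0.08  0.   ]
199 [ 0.517  0.076 -0.   ] [ 0.504  0.077 -0.   ]
202 [0.517 0.077 0.009] [0.505 0.078 0.008]
205 [0.517 0.078 0.017] [0.505 0.078 0.015]
208 [0.517 0.077 0.02 ] [0.506 0.078 0.021]
211 [0.517 0.075 0.02 ] [0.505 0.076 0.02 ]
214 [0.517 0.073 0.021] [0.505 0.074 0.02 ]
217 [0.516 0.065 0.006] [0.505 0.071 0.02 ]
220 [0.516 0.063 0.006] [0.505 0.07  0.021]
223 [0.516 0.061 0.006] [0.505 0.067 0.02 ]
```

move_arm --deltas '[0,0,6,0,0,0,0,0,0,11,0,0,0,0,0,10,0,0,0,0,0,0,10,0,0,0,0,0,0,0,0,0,0,0,0]'

```text
t: 17.35
tcp_pos: [0.5155, 0.0739, 0.0048]
tool_rot: [0.026, 0.708, -0.026, 0.705]
force: [0.3, -0.2, -0.5]
finger_gap: -0.001
```

Run:
```python
from h import *
s=snap('wrist','wp4')
delta([.5168,.0735,-.005],np.radians(-4.2))
a=cv2.imread('pics/wp4.png')[180:360,190:370];cv2.imwrite('pics/z13.png',cv2.resize(a,(540,540)))
```

```text
from [0.5159 0.0738 0.0053] yaw deg -4.2 t 17.4 F [0.17 0.43 0.63] gap 0.0019179240815722755
shift tool mm at start axes [10.3 -0.2  1. ] rotvec deg [-0.   -0.16  0.  ]
```

View pics/z13.png

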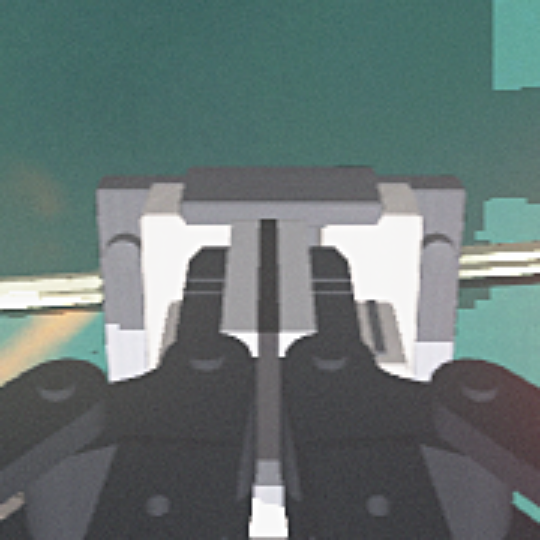

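move_arm --deltas '[0,5,0,1,0,0,0,0,3,0,0,0,0,0,0,0,0,0,0,0,0]'

```text
t: 17.7
tcp_pos: [0.5177, 0.0734, -0.0019]
tool_rot: [0.026, 0.707, -0.026, 0.706]
force: [0.4, 0.1, 0.8]
finger_gap: -0.001
```

move_arm --deltas '[0,0,-3,0,0,0,0,0,0,-3,0,0,0,0,0,0,-2,0,0,0,0]'

```text
t: 18.0
tcp_pos: [0.5174, 0.0656, -0.0014]
tool_rot: [0.026, 0.707, -0.026, 0.707]
force: [0.3, 3.1, -1.1]
finger_gap: 0.001
```

move_arm --deltas '[0,0,-2,0,0,0,0,0,0,-2,0,0,0,0,0,0,-2,0,0,0,0,0,0,-2,0,0,0,0]'

```text
t: 18.4
tcp_pos: [0.5168, 0.0576, -0.0014]
tool_rot: [0.026, 0.707, -0.026, 0.707]
force: [1.0, 3.2, -0.2]
finger_gap: -0.001
```

move_arm --deltas '[0,0,-1,0,0,0,0,0,0,-1,0,0,0,0,0,0,-1,0,0,0,0]'

```text
t: 18.7
tcp_pos: [0.5166, 0.0546, -0.0014]
tool_rot: [0.026, 0.707, -0.026, 0.707]
force: [0.4, 3.0, 0.2]
finger_gap: 0.001
```

move_arm --deltas '[0,0,-1,0,0,0,0,0,0,-0.5,0,0,0,0]'

```text
t: 18.9
tcp_pos: [0.5165, 0.0533, -0.0014]
tool_rot: [0.026, 0.707, -0.026, 0.707]
force: [0.3, 5.6, 0.4]
finger_gap: -0.001
```

move_arm --deltas '[0,0,-0.5,0,0,0,0,0,0,-0.5,0,0,0,0]'

```text
t: 19.1
tcp_pos: [0.5165, 0.0532, -0.0014]
tool_rot: [0.027, 0.706, -0.026, 0.707]
force: [1.0, 10.3, 0.1]
finger_gap: 0.005
```

move_arm --deltas '[0,0,-0.5,0,0,0,0,0,0,-0.3,0,0,0,0,0,0,0,0,0,0,0]'

```text
t: 19.4
tcp_pos: [0.5165, 0.0532, -0.0014]
tool_rot: [0.027, 0.706, -0.026, 0.707]
force: [1.2, 11.4, 0.8]
finger_gap: -0.004
```

Run:
```python
from h import *
snap('top','tp5');snap('scene','sp5')
a=cv2.imread('pics/tp5.png')[195:245,250:340];b=cv2.imread('pics/sp5.png')[170:270,250:350]
cv2.imwrite('pics/z14.png',np.hstack([cv2.resize(a,(396,400),interpolation=cv2.INTER_CUBIC),cv2.resize(b,(400,400),interpolation=cv2.INTER_CUBIC)]))
delta([.5,0,0])
```

```text
from [ 0.5165  0.0532 -0.0013] yaw deg -4.29 t 19.5 F [ 1.18 11.47  1.46] gap -0.0007659705676976735
shift tool mm at start axes [ -1.5 -54.3 -12.5] rotvec deg [0. 0. 0.]
```

View pics/z14.png

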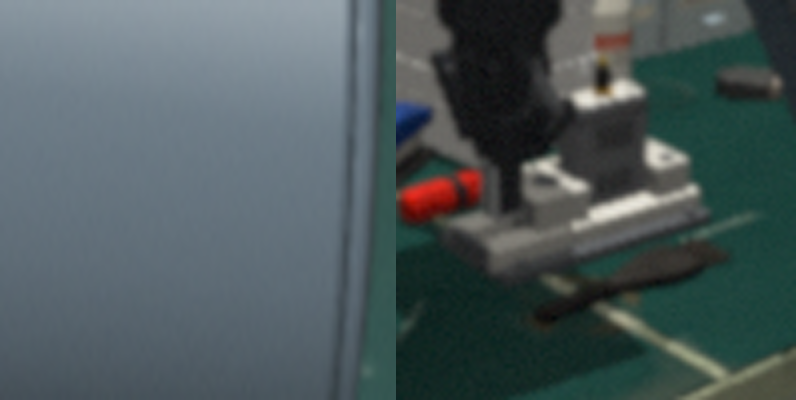

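move_arm --deltas '[0,0,4,0,0,0,0,0,0,12,0,0,0,0,0,-30,4,0,0,0,0,0,-48,0,0,0,0,0,0,-48,0,0,0,0,0,0,-48,0,0,0,0,0,0,-20,0,0,0,0,0,0,0,0,0,0,0,0,0,0,0,0,0,0]'

```text
invalid input at $.deltas: expected a multiple of 7 numbers
```

Run:
```python
from h import *
s=snap('wrist','wq1')
delta([.51,-.024,.19],np.radians(-4.2))
p,R,_=pose();print(R.T@(-s['R'].T@s['t']-p))
# correct world cloud for tool-z bias 2mm
W=cloud(s)+R[:,2]*.002
o=np.array([.507,-.0645]);u=np.array([np.cos(np.radians(85.8)),np.sin(np.radians(85.8))]);x=np.array([u[1],-u[0]])
for n,z in(('jaws',.042),('modtop',.0905)):
    m=(abs(W[...,2]-z)<.004)&(W[...,0]>.44)&(W[...,0]<.58)&(abs(W[...,1])<.12)
    k,l,st,c=cv2.connectedComponentsWithStats(m.astype(np.uint8))
    for i in range(1,k):
        if st[i,4]>60:
            q=W[l==i];r=cv2.minAreaRect((q[:,:2]*1000).astype(np.float32)); P=q[:,:2]-o; print(n,st[i,4],np.median(q[:,2]),r,'y',np.percentile(P@u*1000,[1,99]).round(1),'x',np.percentile(P@x*1000,[1,99]).round(1))
```

```text
from [ 0.5165  0.0533 -0.0014] yaw deg -4.28 t 19.55 F [ 1.85 11.55  0.33] gap -3.6969421784001366e-05
shift tool mm at start axes [-191.6  -77.1   -0.6] rotvec deg [-0.08  0.04 -0.13]
[-0.17137926  0.08138083 -0.00074186]
jaws 445 0.04223444343031917 ((517.9362182617188, 60.07378005981445), (5.643044948577881, 27.206592559814453), 86.0859146118164) y [122.3 127.7] x [-11.5  15.1]
jaws 62 0.04076217748562432 ((496.0234375, 41.660621643066406), (6.498138904571533, 2.260026454925537), 29.078195571899414) y [103.  106.3] x [-20.8 -16. ]
jaws 72 0.04086916035612082 ((537.2350463867188, 38.70814514160156), (2.5248374938964844, 6.6976823806762695), 50.696468353271484) y [102.6 106.6] x [19.5 25. ]
jaws 338 0.04392252679901343 ((513.5010375976562, 10.99746322631836), (23.20768165588379, 7.220848083496094), 89.89781951904297) y [64.4 86.5] x [-1.6  5.1]
modtop 272 0.09287347117109523 ((508.6593933105469, 60.226356506347656), (18.713716506958008, 12.591571807861328), 88.20792388916016) y [118.2 133.5] x [-13.8  -1.4]
modtop 1086 0.09072888887153847 ((553.6383056640625, 58.53755569458008), (6.373394966125488, 21.54399871826172), 86.51123809814453) y [123.5 128.9] x [27.1 47.4]
modtop 1093 0.09068210268387772 ((482.46282958984375, 63.735435485839844), (6.689856052398682, 22.54458236694336), 83.2364501953125) y [123.6 128.8] x [-43.4 -23.3]
modtop 274 0.09272372062236921 ((527.42724609375, 58.36219024658203), (19.263652801513672, 12.750057220458984), 84.13259887695312) y [118.  133.4] x [ 5.2 17.6]
modtop 543 0.08959758371239177 ((485.64813232421875, 45.032386779785156), (4.8331499099731445, 12.687538146972656), 82.19705963134766) y [105.8 109.8] x [-34.9 -23.3]
modtop 538 0.08967279308747447 ((547.7218017578125, 40.7982292175293), (12.977479934692383, 4.818665027618408), 10.419734954833984) y [105.6 109.5] x [27.  38.8]
```

View pics/wq1.png

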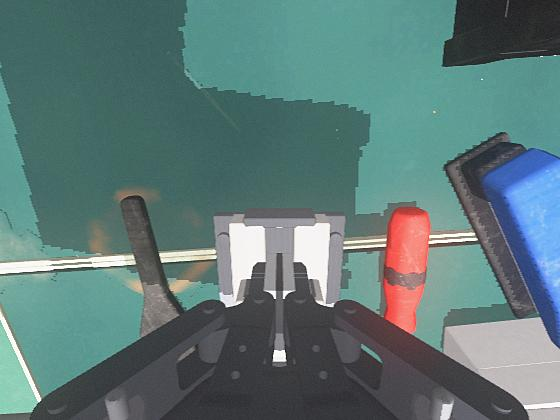

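move_arm --deltas '[0,0,4,0,0,0,0,0,0,12,0,0,0,0,0,-30,4,0,0,0,0,0,-48,0,0,0,0,0,0,-48,0,0,0,0,0,85,-48,0,0,0,0,0,85,-20,0,0,0,0,0,85,0,0,0,0,0,0]'

```text
t: 20.35
tcp_pos: [0.5201, 0.0712, 0.1963]
tool_rot: [0.025, 0.704, -0.026, 0.71]
force: [0.1, 0.3, 0.2]
finger_gap: 0.505
```

Run:
```python
from h import *
s=snap('wrist','wq1')
delta([.51,-.024,.19],np.radians(-4.2))
p,R,_=pose();print(R.T@(-s['R'].T@s['t']-p))
W=cloud(s)+R[:,2]*.002
o=np.array([.507,-.0645]);u=np.array([np.cos(np.radians(85.8)),np.sin(np.radians(85.8))]);x=np.array([u[1],-u[0]])
for n,z in(('jaws',.042),('modtop',.0905)):
    m=(abs(W[...,2]-z)<.004)&(W[...,0]>.44)&(W[...,0]<.58)&(abs(W[...,1])<.12)
    k,l,st,c=cv2.connectedComponentsWithStats(m.astype(np.uint8))
    for i in range(1,k):
        if st[i,4]>60:
            q=W[l==i];r=cv2.minAreaRect((q[:,:2]*1000).astype(np.float32)); P=q[:,:2]-o; print(n,st[i,4],np.median(q[:,2]),r,'y',np.percentile(P@u*1000,[1,99]).round(1),'x',np.percentile(P@x*1000,[1,99]).round(1))
```

```text
from [0.5185 0.0712 0.1941] yaw deg -4.2 t 20.4 F [-0.42  0.9  -0.37] gap 0.5940107088866012
shift tool mm at start axes [  4.1 -95.6  -1.5] rotvec deg [0.   0.21 0.04]
[-1.73567201e-01  8.14642999e-02  1.21323779e-04]
jaws 1260 0.04270330453386003 ((514.8407592773438, 19.911155700683594), (42.85355758666992, 46.00479507446289), 85.90808868408203) y [ 65.  105.7] x [-20.6  23.7]
jaws 126 0.04194163365052386 ((489.65771484375, -64.42578125), (26.022035598754883, 7.919275283813477), 84.46702575683594) y [-13.8  11.5] x [-21.2 -13.3]
jaws 90 0.04187399949313398 ((528.0347900390625, -67.28421783447266), (26.400346755981445, 5.3251566886901855), 86.62609100341797) y [-14.   11.6] x [18.5 23.9]
modtop 901 0.09092086091018876 ((512.3449096679688, -26.002731323242188), (54.550140380859375, 25.72072982788086), 86.0156478881836) y [12.4 65.4] x [-10.1  15.3]
```

View pics/wq1.png

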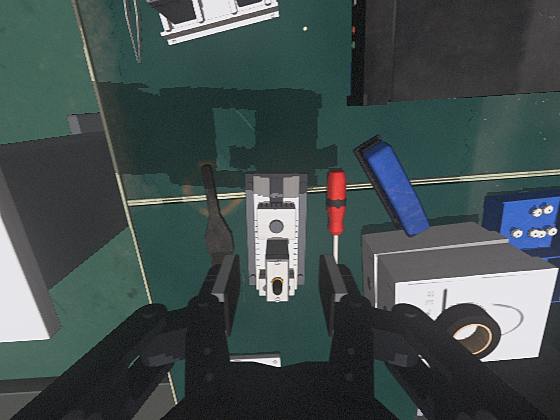

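move_arm --deltas '[85,0,-40,0,0,0,0,85,0,-40,0,0,0,0,85,0,-15,-1,0,0,0,85,40,0,0,0,0,0,85,20,0,0,0,0,0,85,0,0,0,0,0,0,85,0,0,0,0,0,0]'

```text
t: 21.1
tcp_pos: [0.509, -0.0229, 0.1316]
tool_rot: [0.026, 0.708, -0.026, 0.706]
force: [0.5, 0.2, -0.5]
finger_gap: 0.991
```

Run:
```python
from h import *
s=snap('wrist','wq2')
delta([.51,-.0236,.015],np.radians(-4.2))
p,R,_=pose();print(R.T@(-s['R'].T@s['t']-p))
W=cloud(s); L=(W-p)@R*1000
m=(abs(W[...,2]-.0905)<.004)&(abs(L[...,1])<40)&(abs(L[...,2])<30); q=L[m]
print(m.sum(),cv2.minAreaRect(q[:,1:].astype(np.float32)),np.percentile(q,[1,99],axis=0))
a=cv2.imread('pics/wq2.png');cv2.imwrite('pics/z15.png',a[150:,100:460])
```

```text
from [ 0.5099 -0.0231  0.1325] yaw deg -4.19 t 21.15 F [ 0.16  0.14 -0.73] gap 0.989777438079789
shift tool mm at start axes [117.5  -0.5   0.2] rotvec deg [ 0.01 -0.02 -0.01]
[-0.17050779  0.0814317  -0.0012065 ]
1897 ((-2.857379913330078, 0.9173450469970703), (26.208023071289062, 53.85084915161133), 89.27906799316406) [[ 38.81844211 -28.95634714 -11.77054952]
 [ 44.92316829  23.62305825  13.55889892]]
```

View pics/wq2.png

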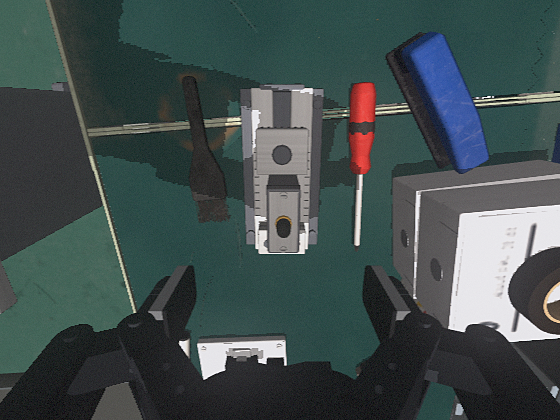

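Run:
```python
from h import *
s=load('wq2');p,R,_=pose();W=cloud(s);L=(W-p)@R*1000
m=(abs(W[...,2]-.0905)<.004)&(abs(L[...,1])<40)&(abs(L[...,2])<30)
for v in range(185,256,6):
    k=np.where(m[v])[0]; print(v,k.min() if len(k) else None,k.max() if len(k) else None,len(k))
a=cv2.imread('pics/wq2.png')[170:265,240:330];cv2.imwrite('pics/z15.png',cv2.resize(a,None,fx=6,fy=6,interpolation=cv2.INTER_CUBIC))
```

```text
185 None None 0
191 266 299 34
197 266 299 34
203 266 299 34
209 266 299 34
215 266 299 34
221 266 299 21
227 266 298 18
233 266 298 20
239 267 298 31
245 267 298 32
251 267 297 31
```

View pics/z15.png

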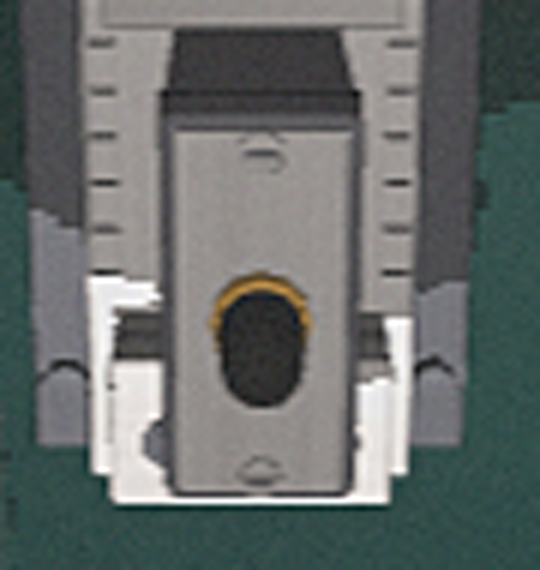

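move_arm --deltas '[85,20,-0.8,2.2,0,0,0,85,40,0,0,0,0,0,85,30,0,0,0,0,0,85,15,0,0,0,0,0,85,8,0,0,0,0,0,85,4,0,0,0,0,0,85,0,0,0,0,0,0]'

```text
t: 21.85
tcp_pos: [0.5126, -0.0244, 0.0161]
tool_rot: [0.026, 0.706, -0.026, 0.707]
force: [-0.2, 0.9, -0.1]
finger_gap: 0.993
```

Run:
```python
from h import *
s=snap('wrist','wq3')
delta([.512,-.024,.015],np.radians(-4.2))
```

```text
from [ 0.5128 -0.0244  0.0164] yaw deg -4.2 t 21.9 F [-0.7   0.41  0.45] gap 0.9972891190500729
shift tool mm at start axes [ 1.4  0.4 -0.8] rotvec deg [-0.    0.11  0.02]
```

View pics/wq3.png

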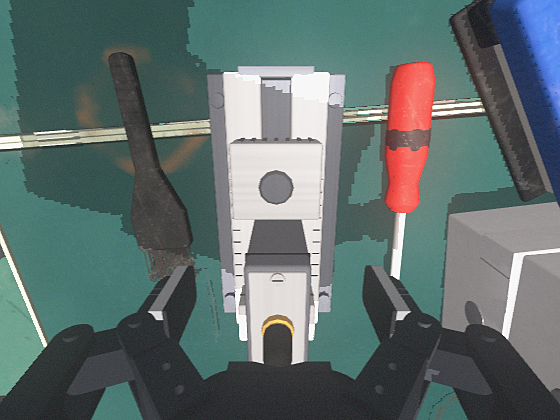

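move_arm --deltas '[60,0.5,0,0,0,0,0,45,0,0,0,0,0,0,34,0,0,0,0,0,0,28,0,0,0,0,0,0,26,0,0,0,0,0,0,20,0,0,0,0,0,0,20,0,0,0,0,0,0,20,0,0,0,0,0,0]' --force 40

```text
t: 22.7
tcp_pos: [0.5119, -0.0244, 0.0153]
tool_rot: [0.026, 0.707, -0.026, 0.707]
force: [-1.2, 0.0, 4.3]
finger_gap: 0.3
```

move_arm --deltas '[18,-2,0,0,0,0,0,18,-4,0,0,0,0,0,18,-8,0,0,0,0,0,18,-15,0,0,0,0,0,18,-25,0,0,0,0,0,18,-35,0,0,0,0,0,18,-40,0,0,0,0,0,18,-15,0,0,0,0,0,18,0,0,0,0,0,0]' --force 60

```text
t: 23.6
tcp_pos: [0.5137, -0.0246, 0.1621]
tool_rot: [0.025, 0.704, -0.026, 0.709]
force: [0.1, -0.6, -1.1]
finger_gap: 0.298
```

Run:
```python
from h import *
s=snap('wrist','wr1')
delta([.4457,-.2663,.18],np.radians(-1.2))
p,R,_=pose();W=cloud(s)+np.array([.001,.002,0]);L=(W-p)@R*1000
m=(L[...,0]<-68)&(L[...,0]>-80)&(abs(L[...,1])<35)&(abs(L[...,2])<13.5);q=L[m]
print(m.sum(),np.histogram(q[:,0],bins=np.arange(-80,-66,1))[0],np.percentile(q,[1,99],axis=0).round(1))
```

```text
from [ 0.5124 -0.0243  0.1603] yaw deg -4.21 t 23.65 F [-0.45  0.54 -1.05] gap 0.2950784613790897
shift tool mm at start axes [ -19.7 -246.2  -48.7] rotvec deg [-3.01  0.17  0.03]
5638 [ 136  933 2350 1003  451  187  105   85   99   85  101  103    0] [[-79.4 -16.8 -13.3]
 [-68.5  27.2  13.2]]
```

View pics/wr1.png

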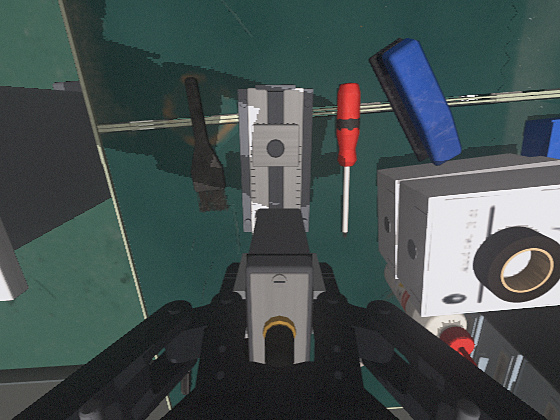

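move_arm --deltas '[18,-10,-20,-3,0,0,0,18,-10,-40,-8,0,0,0,18,0,-42,-9,0,0,0,18,0,-42,-9,0,0,0,18,0,-42,-9,0,0,0,18,0,-40,-8,0,0,0,18,0,-20,-3,0,0,0,18,0,0,0,-3,0,0,18,0,0,0,0,0,0,18,0,0,0,0,0,0]'

```text
t: 24.65
tcp_pos: [0.4441, -0.2651, 0.1777]
tool_rot: [0.009, 0.708, -0.007, 0.706]
force: [0.8, 0.3, -1.7]
finger_gap: 0.299
```

Run:
```python
from h import *
s=snap('wrist','wr2');t=snap('top','tr2')
delta([.4455,-.2663,.12],np.radians(-1.2))
p,R,_=pose(); print(R.T@(-s['R'].T@s['t']-p))
for n,S,b in(('w',s,[.001,.002,0]),('t',t,[0,0,0])):
    W=cloud(S)+b
    ok=(W[...,0]>.37)&(W[...,0]<.53)&(W[...,1]<-.16)&(W[...,1]>-.35)
    for nm,lo,hi in(('guide',.104,.113),('plate',.008,.016)):
        m=(ok&(W[...,2]>lo)&(W[...,2]<hi)).astype(np.uint8); k,l,st,c=cv2.connectedComponentsWithStats(m)
        for i in range(1,k):
            if st[i,4]>40: q=W[l==i];r=cv2.minAreaRect((q[:,:2]*1000).astype(np.float32));print(n,nm,st[i,4],np.round(r[0],1),np.round(r[1],1),round(r[2],1),np.percentile(q[:,:2]*1000,[1,99],axis=0).round(1).tolist())
```

```text
from [ 0.4446 -0.265   0.1783] yaw deg -1.2 t 24.75 F [-0.    0.25 -0.73] gap 0.29766940119726165
shift tool mm at start axes [58.3 -1.3  1. ] rotvec deg [ 0.   -0.08 -0.08]
[-0.17082157  0.08118947 -0.00112043]
w guide 483 [ 446.2 -235.3] [16.7 47.1] 89.0 [[422.8, -243.3], [469.1, -226.9]]
w plate 449 [ 376.5 -233.3] [13.  73.1] 0.0 [[370.1, -265.8], [381.8, -197.7]]
w plate 3831 [ 445.3 -265.6] [111.1 110.4] 88.7 [[391.0, -317.1], [499.7, -210.0]]
w plate 98 [ 433.6 -271.9] [31.7  3.6] 88.1 [[431.3, -287.0], [435.8, -256.2]]
w plate 82 [ 457.1 -270.4] [27.9  3.5] 89.3 [[455.3, -284.1], [459.1, -256.6]]
w plate 575 [ 480.4 -293.7] [29.8 62.3] 17.3 [[466.0, -321.5], [498.7, -267.6]]
```

View pics/wr2.png

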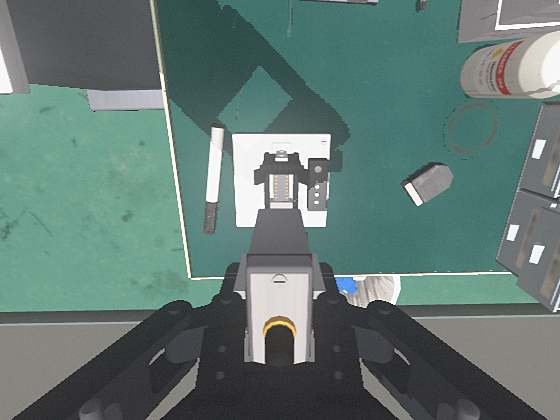

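Run:
```python
from h import *
a=cv2.imread('pics/wr2.png')[125:245,225:345];cv2.imwrite('pics/z16.png',cv2.resize(a,None,fx=5,fy=5,interpolation=cv2.INTER_CUBIC))
```

```text
(no output)
```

View pics/z16.png

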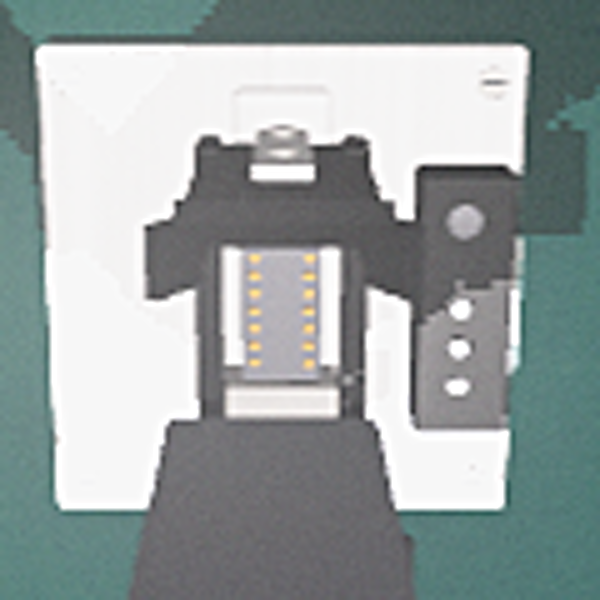

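move_arm --deltas '[18,20,-1,1.6,0,0,0,18,22,0,0,0,0,0,18,11,0,0,0,0,0,18,0,0,0,0,0,0,18,0,0,0,0,0,0]'

```text
t: 25.25
tcp_pos: [0.4468, -0.267, 0.1263]
tool_rot: [0.007, 0.707, -0.007, 0.707]
force: [-0.1, 0.4, -0.3]
finger_gap: 0.297
```

Run:
```python
from h import *
s=snap('wrist','wr3')
delta([.446,-.266,.12],np.radians(-1.2))
a=cv2.imread('pics/wr3.png')[130:270,210:350];cv2.imwrite('pics/z17.png',cv2.resize(a,None,fx=4.28,fy=4.28,interpolation=cv2.INTER_CUBIC))
p,R,_=pose(); W=cloud(s)+[.001,.002,0];L=(W-p)@R*1000
ok=(W[...,0]>.37)&(W[...,0]<.53)&(W[...,1]<-.16)&(W[...,1]>-.35)
for nm,lo,hi in(('guide',.104,.113),('stops',.027,.032)):
    m=(ok&(W[...,2]>lo)&(W[...,2]<hi)).astype(np.uint8); k,l,st,c=cv2.connectedComponentsWithStats(m)
    for i in range(1,k):
        if st[i,4]>40: q=W[l==i];print(nm,st[i,4],np.percentile(q[:,:2]*1000,[1,99],axis=0).round(1).tolist(),'tool',np.percentile(L[l==i],[1,99],axis=0).round(1).tolist())
```

```text
from [ 0.4471 -0.2673  0.1267] yaw deg -1.19 t 25.3 F [ 0.5   0.09 -1.48] gap 0.29774873843044586
shift tool mm at start axes [ 6.7  1.3 -1.1] rotvec deg [0.01 0.06 0.05]
guide 714 [[423.1, -243.6], [469.6, -227.1]] tool [[17.1, 24.0, -24.7], [22.6, 40.1, 21.7]]
stops 1224 [[475.8, -295.5], [497.0, -237.2]] tool [[95.8, -27.4, 28.6], [99.7, 31.1, 49.7]]
stops 115 [[426.5, -275.6], [432.1, -255.9]] tool [[97.4, -8.6, -20.6], [99.6, 11.2, -15.4]]
stops 375 [[436.4, -274.5], [453.7, -255.4]] tool [[95.0, -7.1, -10.8], [98.4, 11.9, 6.5]]
stops 103 [[459.3, -275.6], [464.2, -256.7]] tool [[97.1, -7.9, 12.0], [99.6, 11.0, 17.1]]
```

View pics/z17.png

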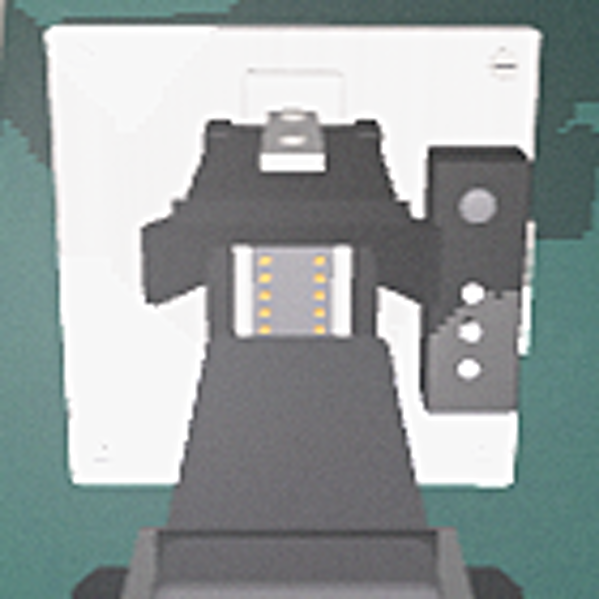

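move_arm --deltas '[18,8,1.2,-0.8,0,0,0,18,8,0,0,0,0,0,18,5,0,0,0,0,0,18,0,0,0,0,0,0]'

```text
t: 25.7
tcp_pos: [0.4451, -0.2654, 0.1041]
tool_rot: [0.008, 0.708, -0.007, 0.707]
force: [-0.1, -0.2, -0.9]
finger_gap: 0.298
```

Run:
```python
from h import *
delta([.4462,-.266,.09],np.radians(-1.2))
```

```text
from [ 0.4451 -0.2654  0.1041] yaw deg -1.22 t 25.7 F [-0.15 -0.2  -0.89] gap 0.29756860412894537
shift tool mm at start axes [14.1 -0.6  1.1] rotvec deg [-0.02 -0.09 -0.08]
```

move_arm --deltas '[18,2,-0.4,0.6,0,0,0,18,0,0,0,0,0,0,18,0,0,0,0,0,0]'

```text
t: 26.0
tcp_pos: [0.4465, -0.2665, 0.1032]
tool_rot: [0.007, 0.707, -0.008, 0.707]
force: [-0.1, -0.2, -1.4]
finger_gap: 0.293
```

Run:
```python
from h import *
s=snap('wrist','wr4')
delta([.4462,-.266,.09],np.radians(-1.2))
a=cv2.imread('pics/wr4.png')[130:290,200:360];cv2.imwrite('pics/z18.png',cv2.resize(a,None,fx=3.75,fy=3.75,interpolation=cv2.INTER_CUBIC))
p,R,_=pose(); W=cloud(s)+[.001,.002,0];L=(W-p)@R*1000
ok=(W[...,0]>.37)&(W[...,0]<.53)&(W[...,1]<-.16)&(W[...,1]>-.35)
m=(ok&(W[...,2]>.104)&(W[...,2]<.113)).astype(np.uint8); k,l,st,c=cv2.connectedComponentsWithStats(m)
for i in range(1,k):
    if st[i,4]>100: print(st[i,4],'tool',np.percentile(L[l==i],[1,99],axis=0).round(1).tolist())
```

```text
from [ 0.4465 -0.2664  0.1032] yaw deg -1.22 t 26.05 F [ 0.58  0.35 -0.97] gap 0.2926695835188053
shift tool mm at start axes [13.2  0.4 -0.3] rotvec deg [-0.02  0.02  0.01]
934 tool [[-6.4, 23.1, -23.9], [-0.9, 39.6, 22.4]]
```

View pics/z18.png

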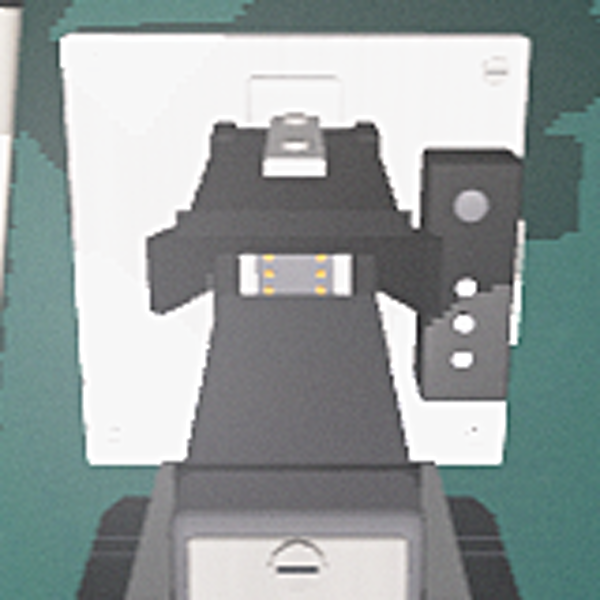

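move_arm --deltas '[18,3,0.3,-0.2,0,0,0,18,3,0,0,0,0,0,18,3,0,0,0,0,0,18,3,0,0,0,0,0]'

```text
t: 26.45
tcp_pos: [0.4461, -0.2659, 0.0907]
tool_rot: [0.007, 0.707, -0.007, 0.707]
force: [-0.6, -0.5, -0.6]
finger_gap: 0.302
```

move_arm --deltas '[18,3,0,0,0,0,0,18,3,0,0,0,0,0,18,3,0,0,0,0,0,18,3,0,0,0,0,0]'

```text
t: 26.85
tcp_pos: [0.4462, -0.266, 0.0788]
tool_rot: [0.007, 0.707, -0.007, 0.707]
force: [0.3, -0.4, -2.2]
finger_gap: 0.295
```

move_arm --deltas '[18,4,0,0,0,0,0,18,4,0,0,0,0,0,18,4,0,0,0,0,0,18,4,0,0,0,0,0]'

```text
t: 27.25
tcp_pos: [0.4461, -0.266, 0.0627]
tool_rot: [0.007, 0.707, -0.007, 0.707]
force: [0.8, -0.0, -0.7]
finger_gap: 0.298
```

move_arm --deltas '[18,4,0,0,0,0,0,18,4,0,0,0,0,0,18,4,0,0,0,0,0,18,4,0,0,0,0,0,18,3,0,0,0,0,0,18,3,0,0,0,0,0]' --force 90

```text
t: 27.85
tcp_pos: [0.4462, -0.266, 0.0408]
tool_rot: [0.007, 0.707, -0.007, 0.707]
force: [-0.3, -1.1, -1.4]
finger_gap: 0.295
```

move_arm --deltas '[18,3,0,0,0,0,0,18,3,0,0,0,0,0,18,2,0,0,0,0,0]'

```text
t: 28.15
tcp_pos: [0.4461, -0.266, 0.0329]
tool_rot: [0.007, 0.707, -0.007, 0.707]
force: [-0.8, -0.0, 3.5]
finger_gap: 0.293
```

move_arm --deltas '[18,2,0,0,0,0,0,18,2,0,0,0,0,0,18,1,0,0,0,0,0]'

```text
t: 28.45
tcp_pos: [0.4461, -0.266, 0.0286]
tool_rot: [0.007, 0.707, -0.008, 0.707]
force: [-1.7, 0.4, 6.9]
finger_gap: 0.295
```

move_arm --deltas '[18,1,0,0,0,0,0,18,1,0,0,0,0,0,18,0.5,0,0,0,0,0]'

```text
t: 28.75
tcp_pos: [0.4461, -0.266, 0.0264]
tool_rot: [0.007, 0.707, -0.008, 0.707]
force: [-2.6, 1.7, 9.8]
finger_gap: 0.295
```

move_arm --deltas '[18,0.5,0,0,0,0,0,18,0.5,0,0,0,0,0]'

```text
t: 28.95
tcp_pos: [0.4461, -0.266, 0.0256]
tool_rot: [0.007, 0.707, -0.008, 0.707]
force: [-2.3, 1.5, 9.8]
finger_gap: 0.294
```

move_arm --deltas '[18,0.5,0,0,0,0,0,18,0,0,0,0,0,0]'

```text
t: 29.15
tcp_pos: [0.4461, -0.266, 0.0254]
tool_rot: [0.007, 0.707, -0.008, 0.707]
force: [-2.3, 1.4, 11.6]
finger_gap: 0.294
```

move_arm --deltas '[18,0.5,0,0,0,0,0,18,0,0,0,0,0,0]'

```text
t: 29.35
tcp_pos: [0.4462, -0.266, 0.0254]
tool_rot: [0.007, 0.707, -0.008, 0.707]
force: [-2.6, 1.5, 15.0]
finger_gap: 0.294
```

move_arm --deltas '[18,0.5,0,0,0,0,0,18,0,0,0,0,0,0]'

```text
t: 29.55
tcp_pos: [0.4462, -0.266, 0.0253]
tool_rot: [0.007, 0.707, -0.008, 0.707]
force: [-2.5, 2.3, 19.3]
finger_gap: 0.292
```

move_arm --deltas '[18,0.4,0,0,0,0,0,18,0.4,0,0,0,0,0,18,0,0,0,0,0,0,18,0,0,0,0,0,0]'

```text
t: 29.95
tcp_pos: [0.4462, -0.266, 0.0253]
tool_rot: [0.007, 0.707, -0.008, 0.707]
force: [-4.7, 4.2, 26.2]
finger_gap: 0.292
```

Run:
```python
from h import *
s=snap('wrist','wz');snap('scene','sz');snap('top','tz')
p,R,st=pose();print(p,st['force'],st['t'],st['finger_gap'])
L=((cloud(s)+[.001,.002,0])-p)@R*1000
m=(L[...,0]<-70)&(L[...,0]>-80)&(L[...,1]>10)&(L[...,1]<30)&(abs(L[...,2])<11);print(np.median(L[m][:,0]),np.median(cloud(s)[m][:,2]))
b=cv2.imread('pics/sz.png');cv2.imwrite('pics/z19.png',np.hstack([cv2.resize(b[150:250,340:440],(400,400)),cv2.resize(b[210:310,160:260],(400,400))]))
```

```text
[ 0.44616709 -0.26602494  0.02531246] [-3.74297529  3.53927279 24.91154308] 30.1 0.2929398414958776
-75.6684838780385 0.10096058311808465
```

View pics/z19.png

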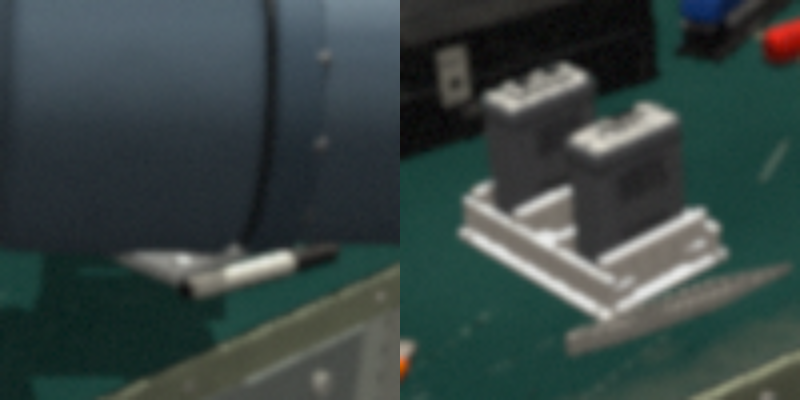

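View pics/wz.png

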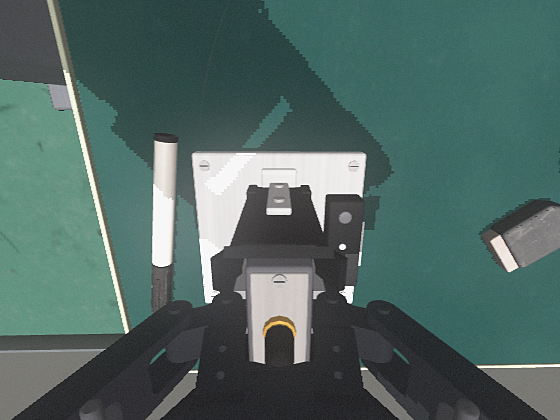

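View pics/tz.png

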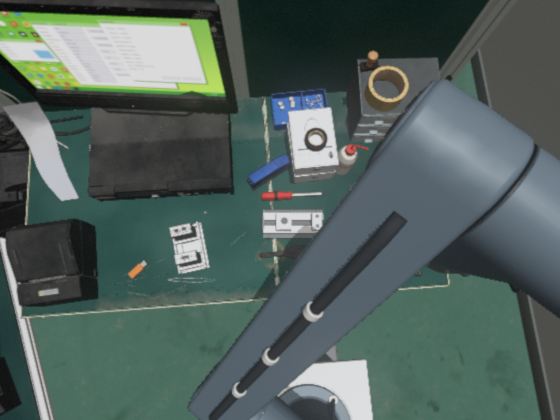

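```bash
python3 -c "
from station import job,manip
print(job.sign_off()); print(manip.sense()['force'])"
```

```text
the job is handed in; nothing more can be done
None
the job is handed in; nothing more can be done
```

The module with the antenna is in the test adapter, shoulders on the stops, and the gripper was still holding it pressed there when I handed in at about 30 s of the 64 s. I lifted it out of the middle bay by its narrow edges and stood it in the vise. I pushed the jaw closed until it stopped hard at about 11 N, took the module again by its broad faces, and pressed it down.

**Last checks**
- The last reading gave about 25 N down on the module, with a grip of 90 N.
- The tool height held steady at 25.3 mm while the push rose from 12 to 25 N, so the shoulders are on the stops.
- The module's top read 101 mm, against 100 mm expected. The depth readings run about 1 mm high.
- There was no slip in the grip. The sideways force was about 5 N.
- The other two modules are still in the stand. The loose things I could see are where they were, but the arm hid the marker, plug and part of the brush in the last top picture. The wrist picture showed the marker and plug.

**What disagreed**
- **Fingertips:** the wrist pictures show the tips about 32 mm short of the reported TCP when shut. The first grip therefore held only the top 7–9 mm of the module, but it held. My first push at the jaw passed above it without touching, so I lowered the tool and repeated it.
- **Wrist camera:** its calibration was about 1–2 mm off. I corrected for this using the symmetry of the fingers and views at two angles.
- **Jaw travel:** the jaw moved about 13 mm, where I had estimated 14–15 mm. The view afterwards showed no gap on either side of the module.

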